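# Close the bench plate filter with the extension bar

### The job

Close the bench plate filter: lift the steel extension bar off its rest, slip its open steel end fully home on the filter's short lever stub, and with it throw the lever past its dead point until it snaps over against its stop. Then draw the bar off and lay it back on its rest. Move the lever only with the bar, never ramming or wrenching, and leave everything else on the bench alone.

Things in the scene. Friction and masses are not known exactly. Their poses are not given: they have to be found in the camera images.
- bar_mid (a point): Centre of the extension bar, a straight round steel tube, 240 mm long, 24 mm outside and 18 mm inside diameter, 0.3 kg, black rubber on the rear 100 mm, bare steel at the middle and front. The point is on the tube's axis, half-way along; x points along the axis to the open front end. It lies level in the rest and is best gripped round its middle.
- bar_mouth (a point): Centre of the open front end of the bar (bare steel), 120 mm from the middle; this end goes over the lever stub, with 2 mm of play all round, so the bar may lead the lever by 0.02 to 0.08 rad as it pushes it. When the lever has gone to its stop, the bar moves on through this play without load, then feels the stop: there it is far enough.
- rest_mid (a point): Tool rest for the bar: a wooden base 200 x 80 x 12 mm with two open V saddles 150 mm apart. It is fixed to the bench; the point is where the middle of the bar lies, 50 mm above the bench, x along the bar's axis. Under the bar there is 38 mm of free height between the saddles.
- lever_pivot (a point): On the upright pin of the toggle lever, at the height of the lever's axis, 85 mm above the bench; x points out along the lever. The lever swings level. It starts open, about 0.7 to 1.2 rad short of closing, and closes clockwise seen from above. At its dead point it points away from the plates, in line with the pack's axis give or take 0.14 rad: where exactly cannot be seen, only felt.
- lever_shoulder (a point): Centre of the red collar's outer face on the lever, 35 mm out from the pin; collar 30 mm in diameter. The bar is fully home when its open end butts on this face.
- lever_tip (a point): Rounded end of the bare steel stub, 14 mm thick, 50 mm long, 85 mm out from the pin. It swings freely (0.1 N m) until 0.56 to 0.44 rad short of the dead point; there the pads are squeezed: resistance peaks at 0.9 to 1.6 N m (wrist sensors may read a third less) 0.3 rad short of it, then fades. Past it the load snaps the lever to a hard stop 0.04 rad on and holds it; short of it, it springs back.
- plates (a point): Centre of the white plate pack of the filter (118 x 118 mm, 87 mm long), 85 mm above the bench, 199 mm from the lever's pin; x is the closing direction, from the pin through the pack. The crosshead between pack and pin is 165 mm wide and 138 mm high, 82 to 98 mm from the pin; behind the pack the fixed head is 148 mm high.
- brown_bottle_mid (a point): Bystander: brown bottle, 68 mm in diameter, 170 mm tall; point half-way up.
- green_bottle_mid (a point): Bystander: green bottle, 60 mm in diameter, 150 mm tall; point half-way up.
- sweet_jar_mid (a point): Bystander: glass jar with yellow lid, 72 mm in diameter, 90 mm tall; point half-way up.
- dropper_mid (a point): Bystander: small brown bottle with red cap, 36 mm in diameter, 75 mm tall; point half-way up.
- pad_box_mid (a point): Bystander: flat carton of filter pads, 130 x 130 x 35 mm; point half-way up.
- spanner_grip (a point): Bystander: spanner lying flat on the bench, 180 mm long; point on its handle.
- beaker_mid (a point): Bystander: glass beaker, 76 mm in diameter, 90 mm tall; point half-way up.
There are look-alikes about, which are no part of the job. Of the things that look like the part that bears bar_mid, the largest one is meant.

How it is judged:
On the way, in this order (a step that is already met when the one before it is completed fails the run):
1. the bar is slipped fully home on the lever while it still stands open: its open end within 3.5 mm of the collar (distance between bar_mouth and lever_shoulder below 0.0035 m and angle between the x axis of lever_pivot and the x axis of plates, either way round above 0.6 rad), for 0.2 s.
2. the lever is swung over into line with the plate pack with the bar still on it (angle between the x axis of lever_pivot and the x axis of plates, either way round below 0.24 rad and distance between bar_mouth and lever_shoulder below 0.02 m), for 0.2 s.
At the end, for the whole second after the job is handed in: The lever stays thrown over, within 0.24 rad of the plate pack's axis (short of its dead point it would spring back); the bar lies still in both saddles of its rest, its middle within 30 mm of the rest's middle, within 6 mm of lying height, within 0.1 rad of the rest's axis; the robot holds nothing (angle between the x axis of lever_pivot and the x axis of plates, either way round below 0.24 rad and distance between bar_mid and rest_mid below 0.03 m and angle between the x axis of bar_mid and the x axis of rest_mid, either way round below 0.1 rad and z of bar_mid in the frame of rest_mid between -0.006 and 0.006 m and linear speed of bar below 0.02 m/s); the robot touches nothing.
It fails at once if the bar is rammed on the lever or wrenched against it or its stop (more than 60 N of contact between bar and lever) (contact force between bar and lever above 60 N).
It fails at once if the lever is pushed with the fingers or the arm instead of the bar (contact force between any of the fingers, the arm and lever above 2 N).
It fails at once if another thing on the bench is moved by more than 20 mm (distance of any of brown_bottle_mid, green_bottle_mid, sweet_jar_mid, dropper_mid, pad_box_mid, spanner_grip, beaker_mid from where it was at the start of the episode above 0.02 m).
It also fails if it takes over 72 s, if anything falls off the work surface, if the arm or the gripper's body presses on something with over 40 N, if the wrist force passes 120 N, or if a joint passes its speed limit or range.

### The arm

A 6-joint arm with a two-finger parallel gripper is mounted at the origin on the work surface. World frame = base frame: x ahead of the robot, y to its left, z up, the work surface at z = 0. Lengths are in m, angles in rad, forces in N, time in s.
With the tool pointing down it reaches from about 0.325 to 0.775 m from the base axis. Payload 5.5 kg.
Tool frame: the origin (TCP) lies at the very end of the fingers, on their centre line; the grasp point (between the pads) lies 19 mm behind it (bot.grip_depth is the distance from the TCP to the grasp point, in m); z points along the fingers, y is the direction in which the jaws open and shut (so a half turn about z gives the same grasp; the last joint's range is limited). The gripper opens to 88 mm and grips with 3 to 60 N. Pads are 20 mm wide; open, the fingers measure 115 mm over their backs; the gripper's body (75 mm by 178 mm) begins 61 mm behind the grasp point.
Start: joints at [-0.057, 0.091, 1.231, -0, 1.82, -0.057], TCP at [0.6, -0, 0.183] pointing down, gripper open.
Joint ranges: [-2.87, 2.87], [-0.86, 2.18], [0.17, 2.46], [-1.51, 4.65], [0.06, 2.69], [-2.65, 2.65]. Speed limits (rad/s): [2.57, 2.57, 3.01, 3.14, 3.14, 3.14].

### API

Orientations are given as a 3x3 rotation matrix whose columns are the frame's x, y, z axes.
In Python, from cell import readout, vision, workorder, models, bot gives the robot as it stands.
- The arm moves only by the tool servo_tool, never from a script. Its arguments are lists of equal length, an entry for each row: "gripper": the gripper command: -1 is shut, 1 is fully open, values between are in proportion; "offset": the shift along the world's x, y, z in m, a list of three; "dr": the turn, a rotation vector about the world's x, y, z in degrees, a list of three. A call has 1 to 5 rows; each row shifts and turns the pose as measured when the row begins; what a row does not reach is not made up. A row lasts 1/12 s, in which the tool goes at most 41.7 mm and 7.16 degrees, less where a joint would pass 70% of its speed; a pose out of reach is approached as far as the arm can. A call with a gripper value outside its range is refused whole. The fingers move at their own pace and stop on an object; "squeeze" is the grip in N (left out, the last holds). Time passes only in rows, so rows that do not move let the fingers close. It gives the time, the measured TCP pose, the force and the opening at its end, in the units of the state.
- readout.get_state(): the state, without advancing time (a new reading comes with each control period).
- vision.get_image(name): name is "scene" or "side" or "wrist"; returns a dict with "pixels" (400x640x3 uint8, blue, green, red), "K" (3x3 intrinsics, pixels), "rvec" (rotation vector, rad) and "tvec" (3), from world to camera coordinates, as OpenCV has them. Camera axes: x right, y down, z forward; pixel columns grow to the right and rows downward; lengths in m; the calibration is good to about 2 mm. A picture is of the moment at which its call begins. There is no depth.
- workorder.close_job(): hands the job in, once; it reports no verdict.
Trained networks look in a picture, given as the dict that the camera call returned (one of the last four; its "shot" number tells which), for a name from the list of things; names that differ only in an ending like _2 or _b are one class to them, and where a whole thing is asked for, a point or a joint stands for the part that bears it (a point fixed in the world has none). Each returns a list of dicts, best first, with "conf" (0 to 1); they miss things now and then, are a little off and sometimes report something else, mostly with a low value. They report only what shows in the picture. A call takes as long as a camera call. They do not tell look-alikes from the thing itself.
- models.spot_in(picture, thing): "at" ([column, row] in pixels, amid what is visible of it).
The state is a dict: "time_s": time; "joints": joint angles; "dq": joint speeds; "effort": joint torques, N m; "position": TCP position; "ee_rot": TCP orientation; "ft_force": force on the tool from outside, world axes, zero at the start; "moment": the same for the moment, N m; "width": finger opening in m.
Only numpy, scipy, OpenCV 4.12 (cv2) and the standard library are available. Lean on these libraries where they do the work, as an engineer would, in place of code of your own. Each camera call takes 0.05 s, during which the arm holds its last target. There are 200 camera calls.

## Working session

There is one attempt and no reset: what is moved stays moved. The work goes in short steps, Python scripts to look and compute and a tool call to move; the robot and the scene stay as the last step left them, time stands still between calls to the robot, and variables do not carry over. Pictures are saved under pics/ and viewed, about 8 in all and at most 12, crops included, and the job is handed in when it is done.

Besides the shell and the picture viewer there is one more tool, called by a JSON object that holds its "fn" and its "kwargs", one argument or row to a line. servo_tool: Moves the arm, as the interface text tells. Its arguments: {"type":"object","properties":{"gripper":{"type":"array","items":{"type":"number"}},"offset":{"type":"array","items":{"type":"array","items":{"type":"number"}}},"dr":{"type":"array","items":{"type":"array","items":{"type":"number"}}},"squeeze":{"type":"number"}},"required":["gripper","offset","dr"]}

```bash
ls; mkdir -p pics; cat > h.py <<'E'
import numpy as np,cv2
from cell import readout,vision,workorder,models,bot
def P(im):
    R=cv2.Rodrigues(np.array(im["rvec"],float))[0]; return R,np.array(im["tvec"],float).ravel(),np.array(im["K"],float)
def ray(im,uv):
    R,t,K=P(im); d=R.T@np.linalg.solve(K,[uv[0],uv[1],1]); return -R.T@t,d
def at_z(im,uv,z):
    c,d=ray(im,uv); return c+d*(z-c[2])/d[2]
def proj(im,X):
    R,t,K=P(im); p=K@(R@np.array(X,float)+t); return p[:2]/p[2]
def tri(a,ua,b,ub):
    c1,d1=ray(a,ua);c2,d2=ray(b,ub)
    s=np.linalg.lstsq(np.c_[d1,-d2],c2-c1,rcond=None)[0]
    p,q=c1+d1*s[0],c2+d2*s[1]; return (p+q)/2,np.linalg.norm(p-q)
E
python3 - <<'E'
from h import *
names="bar_mid bar_mouth rest_mid lever_pivot lever_shoulder lever_tip plates".split()
ims={c:vision.get_image(c) for c in("scene","side")}
for c,im in ims.items():
    cv2.imwrite(f"pics/{c}0.png",im["pixels"]); print(c,-P(im)[0].T@P(im)[1])
zs=[.05,.05,.05,.085,.085,.085,.085]
for n,z in zip(names,zs):
    for c,im in ims.items():
        print(n,c,[(np.round(d["at"]).tolist(),round(d["conf"],2),at_z(im,d["at"],z).round(3)[:2].tolist()) for d in models.spot_in(im,n)[:3]])
print(readout.get_state())
E
```

```text
pics
scene [1.40427954 0.38665329 0.94514248]
side [-0.07379695 -0.91035173  1.13186268]
bar_mid scene [([232.0, 194.0], 0.95, [0.575, -0.327]), ([225.0, 262.0], 0.84, [0.825, -0.187]), ([327.0, 190.0], 0.67, [0.442, -0.055])]
bar_mid side [([392.0, 272.0], 0.86, [0.554, -0.329]), ([295.0, 246.0], 0.64, [0.396, -0.101]), ([430.0, 221.0], 0.59, [0.767, -0.255])]
bar_mouth scene [([236.0, 193.0], 0.74, [0.564, -0.319]), ([219.0, 264.0], 0.71, [0.834, -0.201]), ([330.0, 192.0], 0.57, [0.445, -0.042])]
bar_mouth side [([397.0, 272.0], 0.86, [0.564, -0.337]), ([431.0, 222.0], 0.64, [0.765, -0.259]), ([292.0, 247.0], 0.55, [0.388, -0.099])]
rest_mid scene [([240.0, 204.0], 0.86, [0.608, -0.277]), ([421.0, 213.0], 0.56, [0.432, 0.251])]
rest_mid side [([387.0, 282.0], 0.88, [0.522, -0.346])]
lever_pivot scene [([365.0, 198.0], 0.63, [0.47, 0.086]), ([233.0, 148.0], 0.62, [0.393, -0.436])]
lever_pivot side [([282.0, 193.0], 0.78, [0.465, 0.07])]
lever_shoulder scene [([362.0, 196.0], 0.73, [0.462, 0.073]), ([276.0, 151.0], 0.2, [0.354, -0.284])]
lever_shoulder side [([282.0, 191.0], 0.69, [0
[... 338 characters left out ...]
     1.81979547e+00, -5.66780059e-02]), 'dq': array([-7.00728732e-04,  7.41776522e-04,  2.01960331e-04, -3.52470478e-05,
       -1.80516923e-04, -8.81450501e-04]), 'effort': array([ 3.22370834e-04, -4.46141696e+01, -4.06480658e+01,  6.97328523e-02,
        1.93206203e-02, -1.62527186e-05]), 'position': array([6.00023026e-01, 8.29307423e-06, 1.83268514e-01]), 'ee_rot': array([[ 2.60859067e-06,  9.99999998e-01,  6.07542368e-05],
       [ 1.00000000e+00, -2.60831584e-06, -4.52359679e-06],
       [-4.52343832e-06,  6.07542486e-05, -9.99999998e-01]]), 'ft_force': array([-0.52652569, -0.27986359, -0.12654762]), 'moment': array([-0.04116843, -0.00110851,  0.01219959]), 'width': 0.08773291125685508}
```

```bash
python3 - <<'E'
import cv2
a=cv2.imread("pics/scene0.png")[110:310,150:470]; b=cv2.imread("pics/side0.png")[120:340,190:510]
cv2.imwrite("pics/a.png",cv2.resize(a,None,fx=2.5,fy=2.5,interpolation=cv2.INTER_CUBIC))
cv2.imwrite("pics/b.png",cv2.resize(b,None,fx=2.5,fy=2.5,interpolation=cv2.INTER_CUBIC))
E
```

```text
(no output)
```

View pics/a.png

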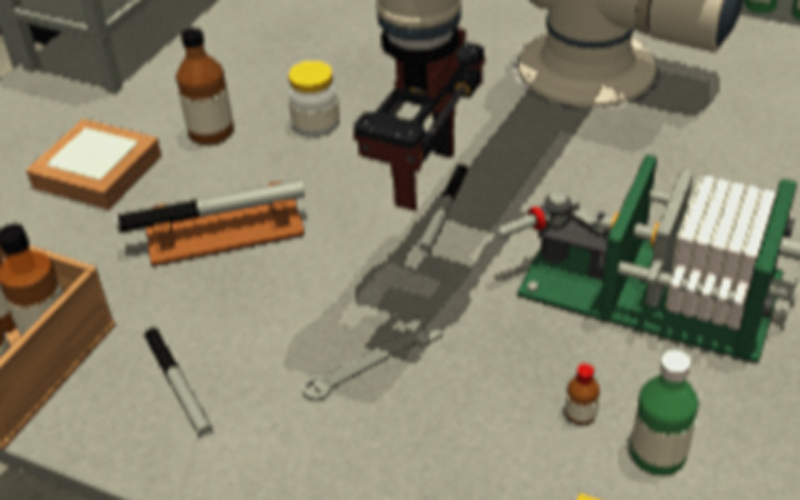

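View pics/b.png

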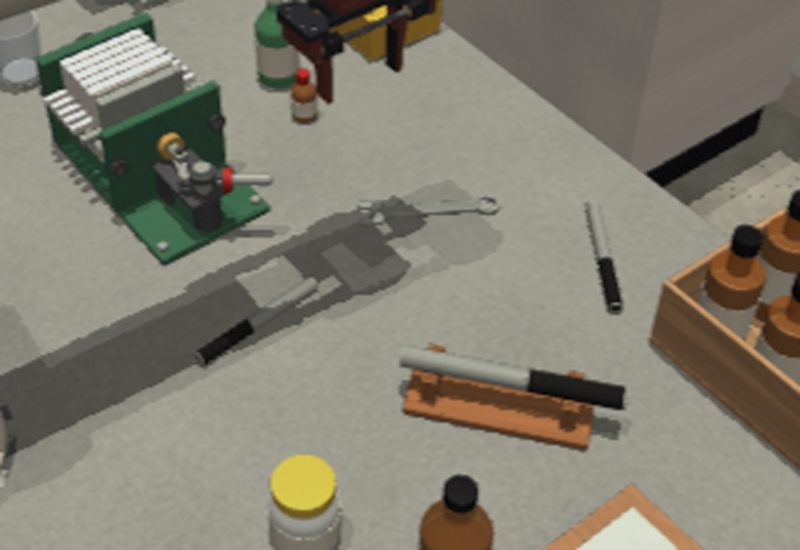

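```bash
python3 - <<'E'
from h import *
a=vision.get_image("scene");b=vision.get_image("side");w=vision.get_image("wrist");cv2.imwrite("pics/w0.png",w["pixels"])
fa=lambda u,v:(150+u/2.5,110+v/2.5); fb=lambda u,v:(190+u/2.5,120+v/2.5)
for n,p,q in [("front",(303,189),(402,357)),("rear",(121,221),(624,396)),("tip",(500,231),(271,180)),("collar",(540,217),(230,180)),("pin",(558,205),(205,172)),("rest",(225,240),(497,415)),("platetop c",(728,200),(115,70)),
 ("smallbarA f",(410,262),(315,284)),("smallbarB",(208,430),(590,205)),("spannerhead",(316,389),(487,205)),("jar",(310,75),(303,480)),("brown",(192,38),(460,492)),("dropper",(585,372),(303,77))]:
    X,e=tri(a,fa(*p),b,fb(*q)); print(n,X.round(3),round(e,4))
print(-P(w)[0].T@P(w)[1],P(w)[0])
E
```

```text
front [ 0.487 -0.236  0.045] 0.0045
rear [ 0.637 -0.417  0.052] 0.0072
tip [0.507 0.048 0.084] 0.0061
collar [0.466 0.081 0.083] 0.0118
pin [0.445 0.099 0.093] 0.0065
rest [ 0.554 -0.324 -0.018] 0.0019
platetop c [0.427 0.287 0.142] 0.0191
smallbarA f [ 0.503 -0.065 -0.005] 0.0166
smallbarB [ 0.847 -0.159  0.006] 0.0056
spannerhead [ 0.747 -0.079  0.001] 0.0042
jar [ 0.298 -0.324  0.085] 0.0022
brown [ 0.376 -0.458  0.161] 0.0027
dropper [0.663 0.206 0.066] 0.0061
[0.60014459 0.07318367 0.38350286] [[ 9.99999707e-01  2.17469611e-06  7.65338427e-04]
 [-2.03187292e-04 -9.63356513e-01  2.68224138e-01]
 [ 7.37877064e-04 -2.68224215e-01 -9.63356230e-01]]
```

{"fn": "servo_tool", "kwargs": {
  "gripper": [1, 1, 1, 1, 1],
  "offset": [
    [-0.004, -0.038, 0],
    [-0.004, -0.038, 0],
    [-0.004, -0.038, 0],
    [-0.004, -0.038, 0],
    [-0.004, -0.038, 0]
  ],
  "dr": [
    [0, 0, 7],
    [0, 0, 7],
    [0, 0, 7],
    [0, 0, 7],
    [0, 0, 7]
  ],
  "squeeze": 60
}}

```text
time_s: 1.37
position: [0.5803, -0.1839, 0.1834]
ee_rot: [[-0.579, 0.816, -0.0], [0.816, 0.579, 0.003], [0.002, 0.002, -1.0]]
ft_force: [0.6, -0.3, -0.1]
width: 0.0875
```

{"fn": "servo_tool", "kwargs": {
  "gripper": [1, 1, 1, 1, 1],
  "offset": [
    [-0.005, -0.038, 0],
    [-0.005, -0.038, 0],
    [-0.005, -0.038, 0],
    [-0.003, -0.03, 0],
    [0, 0, 0]
  ],
  "dr": [
    [0, 0, 5],
    [0, 0, 0],
    [0, 0, 0],
    [0, 0, 0],
    [0, 0, 0]
  ]
}}

```text
time_s: 1.78
position: [0.5581, -0.3413, 0.1825]
ee_rot: [[-0.652, 0.758, -0.001], [0.758, 0.652, 0.001], [0.002, -0.0, -1.0]]
ft_force: [0.5, -0.3, 0.1]
width: 0.088
```

```bash
python3 - <<'E'
from h import *
s=readout.get_state();print(s["time_s"],s["position"],s["joints"],s["ee_rot"][:,1])
w=vision.get_image("wrist");cv2.imwrite("pics/w1.png",w["pixels"])
np.save("pics/w1",{k:w[k] for k in("K","rvec","tvec")},allow_pickle=True)
for n in("bar_mid","bar_mouth","rest_mid"):print(n,[(d["at"],d["conf"],at_z(w,d["at"],.05).round(3)) for d in models.spot_in(w,n)[:3]])
for X in([.562,-.327,.05],[.487,-.236,.05],[.637,-.417,.05]):print(proj(w,X))
E
```

```text
1.7833 [ 0.5580865  -0.34131716  0.18251923] [-6.00963484e-01  2.42501684e-01  1.06399259e+00  1.26892092e-04
  1.83662807e+00 -1.31152557e+00] [ 7.57973526e-01  6.52285259e-01 -2.73782173e-04]
bar_mid [([328.5, 160.2], 0.98, array([ 0.551, -0.316,  0.05 ])), ([529.8, 231.0], 0.77, array([ 0.768, -0.231,  0.05 ]))]
bar_mouth [([332.0, 157.4], 0.98, array([ 0.552, -0.312,  0.05 ])), ([526.5, 231.9], 0.62, array([ 0.766, -0.234,  0.05 ]))]
rest_mid [([315.9, 146.9], 0.62, array([ 0.532, -0.314,  0.05 ])), ([325.8, 158.2], 0.44, array([ 0.547, -0.316,  0.05 ])), ([80.8, 156.9], 0.32, array([ 0.356, -0.479,  0.05 ]))]
[329.72808802 175.02884619]
[333.59270411  51.78650628]
[327.10159764 276.65983477]
```

View pics/w1.png

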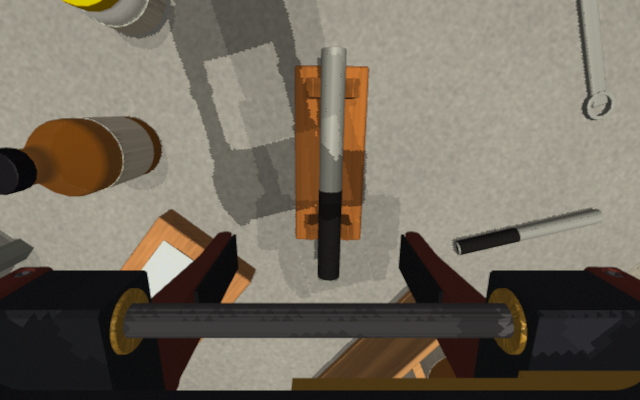

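```bash
python3 - <<'E'
from h import *
w=np.load("pics/w1.npy",allow_pickle=True).item();g=cv2.imread("pics/w1.png").astype(int)
hs=cv2.cvtColor(g.astype(np.uint8),cv2.COLOR_BGR2HSV)
pts=[]
for r in list(range(70,185,5))+list(range(196,235,5)):
    m=np.where(hs[r,310:355,1]<90)[0] if r<185 else np.where(hs[r,310:355,2]<45)[0]
    pts.append((310+(m[0]+m[-1])/2,r,m[-1]-m[0]+1))
pts=np.array(pts);print(pts[::3])
X=np.array([at_z(w,p[:2],.05) for p in pts]);k=(pts[:,2]>15)&(pts[:,2]<32)
c=np.polyfit(pts[k,1],pts[k,0],1)
e=[at_z(w,(np.polyval(c,r),r),.05) for r in(50,191,278)];print(e)
d=(e[0]-e[2]);print(np.linalg.norm(d),np.degrees(np.arctan2(d[1],d[0])),"mid from border",e[1]+.02*d/np.linalg.norm(d),(e[0]+e[2])/2)
print(g[40:60,332,:].sum(1),g[270:290,328].sum(1))
E
```

```text
[[332.5  70.   24. ]
 [332.5  85.   24. ]
 [332.  100.   23. ]
 [332.  115.   23. ]
 [331.  130.   23. ]
 [331.  145.   23. ]
 [331.  160.   23. ]
 [330.5 175.   22. ]
 [329.5 201.   22. ]
 [329.  216.   23. ]
 [328.5 231.   22. ]]
[array([ 0.48579797, -0.23499256,  0.05      ]), array([ 0.5733596 , -0.33975254,  0.05      ]), array([ 0.63862206, -0.41783346,  0.05      ])]
0.23829813361634541 129.88992230107843 mid from border [ 0.56053331 -0.32440698  0.05      ] [ 0.56221001 -0.32641301  0.05      ]
[446 456 467 474 479 474 462 502 517 520 520 519 522 521 521 476 455 455
 457 455] [ 81  82  80  85  83  83  77  81  82  81 261 404 416 403 405 408 407 408
 417 420]
```

{"fn": "servo_tool", "kwargs": {
  "gripper": [1, 1, 1, 1, 1],
  "offset": [
    [0.003, 0.016, -0.03],
    [0, 0, -0.04],
    [0, 0, -0.04],
    [0, 0, 0],
    [0, 0, 0]
  ],
  "dr": [
    [0, 0, -0.8],
    [0, 0, 0],
    [0, 0, 0],
    [0, 0, 0],
    [0, 0, 0]
  ]
}}

```text
time_s: 2.4
position: [0.5671, -0.3097, 0.0764]
ee_rot: [[-0.654, 0.757, 0.01], [0.757, 0.654, -0.0], [-0.007, 0.007, -1.0]]
ft_force: [0.6, 0.0, 1.5]
width: 0.0878
```

{"fn": "servo_tool", "kwargs": {
  "gripper": [1, 1, 1, 1],
  "offset": [
    [-0.006, -0.0158, 0],
    [0, 0, 0],
    [0, 0, -0.02],
    [0, 0, 0]
  ],
  "dr": [
    [0, 0, -1],
    [0, 0, 0],
    [0, 0, 0],
    [0, 0, 0]
  ]
}}

```text
time_s: 2.73
position: [0.5648, -0.3271, 0.0665]
ee_rot: [[-0.642, 0.767, 0.019], [0.767, 0.642, -0.007], [-0.018, 0.01, -1.0]]
ft_force: [-0.6, 0.7, -1.6]
width: 0.0881
```

{"fn": "servo_tool", "kwargs": {
  "gripper": [1, 1, 1, 1],
  "offset": [
    [-0.004, 0.001, -0.018],
    [0, 0, 0],
    [0, 0, -0.013],
    [0, 0, 0]
  ],
  "dr": [
    [0.4, 1.1, 0],
    [0, 0, 0],
    [0, 0, 0],
    [0, 0, 0]
  ]
}}

```text
time_s: 3.07
position: [0.5635, -0.3289, 0.0414]
ee_rot: [[-0.641, 0.768, 0.008], [0.768, 0.641, -0.005], [-0.009, 0.003, -1.0]]
ft_force: [0.6, 0.3, -1.1]
width: 0.0877
```

```bash
cat > st.py <<'E'
from h import *
s=readout.get_state();R=s["ee_rot"];b=R[:,2];t=np.degrees(np.cross(b,[0,0,-1]))
print(round(s["time_s"],2),"pos",s["position"].round(4),"yaw(y)",np.degrees(np.arctan2(R[1,1],R[0,1])).round(2),"untilt",t.round(2),"F",s["ft_force"].round(1),"M",s["moment"].round(2),"dq",np.abs(s["dq"]).max().round(3),"w",round(s["width"],4))
E
python3 st.py
```

```text
3.07 pos [ 0.5635 -0.3289  0.0414] yaw(y) 39.86 untilt [0.29 0.43 0.  ] F [ 0.6  0.3 -1.1] M [ 0.03 -0.03  0.03] dq 0.074 w 0.0877
```

{"fn": "servo_tool", "kwargs": {
  "gripper": [1, 1, 1, 1],
  "offset": [
    [-0.0025, 0.0034, -0.008],
    [0, 0, 0],
    [0, 0, 0],
    [0, 0, 0]
  ],
  "dr": [
    [0.3, 0.5, 0],
    [0, 0, 0],
    [0, 0, 0],
    [0, 0, 0]
  ]
}}

```text
time_s: 3.4
position: [0.5608, -0.325, 0.0328]
ee_rot: [[-0.641, 0.768, -0.002], [0.768, 0.641, 0.001], [0.002, -0.001, -1.0]]
ft_force: [-1.4, -0.4, 0.5]
width: 0.0878
```

```bash
python3 st.py
```

```text
3.4 pos [ 0.5608 -0.325   0.0328] yaw(y) 39.86 untilt [-0.05 -0.13 -0.  ] F [-1.4 -0.4  0.5] M [ 0.04 -0.05 -0.03] dq 0.006 w 0.0878
```

{"fn": "servo_tool", "kwargs": {
  "gripper": [1, -1, -1, -1, -1],
  "offset": [
    [0, 0, -0.0015],
    [0, 0, 0],
    [0, 0, 0],
    [0, 0, 0],
    [0, 0, 0]
  ],
  "dr": [
    [0, 0, 0],
    [0, 0, 0],
    [0, 0, 0],
    [0, 0, 0],
    [0, 0, 0]
  ],
  "squeeze": 60
}}

```text
time_s: 3.82
position: [0.5613, -0.3252, 0.0323]
ee_rot: [[-0.641, 0.767, -0.001], [0.767, 0.641, -0.0], [0.0, -0.001, -1.0]]
ft_force: [0.4, -0.2, 0.7]
width: 0.0647
```

{"fn": "servo_tool", "kwargs": {
  "gripper": [-1, -1, -1, -1, -1],
  "offset": [
    [0, 0, 0],
    [0, 0, 0],
    [0, 0, 0],
    [0, 0, 0],
    [0, 0, 0]
  ],
  "dr": [
    [0, 0, 0],
    [0, 0, 0],
    [0, 0, 0],
    [0, 0, 0],
    [0, 0, 0]
  ]
}}

```text
time_s: 4.23
position: [0.5615, -0.3254, 0.0328]
ee_rot: [[-0.641, 0.767, -0.0], [0.767, 0.641, -0.0], [-0.0, -0.0, -1.0]]
ft_force: [-0.7, -0.5, -0.1]
width: 0.0315
```

```bash
python3 st.py
```

```text
4.23 pos [ 0.5615 -0.3254  0.0328] yaw(y) 39.87 untilt [ 0.03 -0.01  0.  ] F [-0.7 -0.5 -0.1] M [ 0.06 -0.07 -0.06] dq 0.002 w 0.0315
```

Not shut yet; a few more rows, then lift.

{"fn": "servo_tool", "kwargs": {
  "gripper": [-1, -1, -1, -1, -1],
  "offset": [
    [0, 0, 0],
    [0, 0, 0],
    [0, 0, 0],
    [0, 0, 0],
    [0, 0, 0]
  ],
  "dr": [
    [0, 0, 0],
    [0, 0, 0],
    [0, 0, 0],
    [0, 0, 0],
    [0, 0, 0]
  ]
}}

```text
time_s: 4.65
position: [0.5615, -0.3254, 0.0327]
ee_rot: [[-0.641, 0.768, -0.0], [0.768, 0.641, -0.0], [-0.0, -0.0, -1.0]]
ft_force: [0.7, -0.3, -0.4]
width: 0.0009
```

```bash
python3 st.py
```

```text
4.65 pos [ 0.5615 -0.3254  0.0327] yaw(y) 39.87 untilt [ 0.02 -0.01  0.  ] F [ 0.7 -0.3 -0.4] M [ 0.03 -0.02  0.03] dq 0.001 w 0.0009
```

```bash
python3 - <<'E'
from h import *
ims=[]
for c in("scene","side","wrist"):
    w=vision.get_image(c);ims.append(w["pixels"])
    print(c,proj(w,[.5615,-.3254,.033]),proj(w,[.5615,-.3254,.05]),proj(w,[.486,-.235,.05]))
a=cv2.resize(ims[0][130:250,180:340],(800,600))[:,:400];cv2.imwrite("pics/c.png",np.vstack([np.hstack([cv2.resize(ims[0][130:230,170:310],(400,286)),cv2.resize(ims[1][220:320,330:470],(400,286))]),cv2.resize(ims[2][:,100:540],(440,400))[:300][:, :].copy() if 0 else np.hstack([cv2.resize(ims[2],(480,300)),np.zeros((300,320,3),np.uint8)])]))
E
```

```text
scene [235.69812652 195.69912035] [234.85260965 191.71688555] [270.83201032 184.69956981]
side [392.33362687 273.68690234] [392.86487434 269.74213273] [349.54967687 261.34835069]
wrist [317.79840165 226.49935104] [317.77919063 236.23657787] [317.7435168   18.35032444]
```

View pics/c.png

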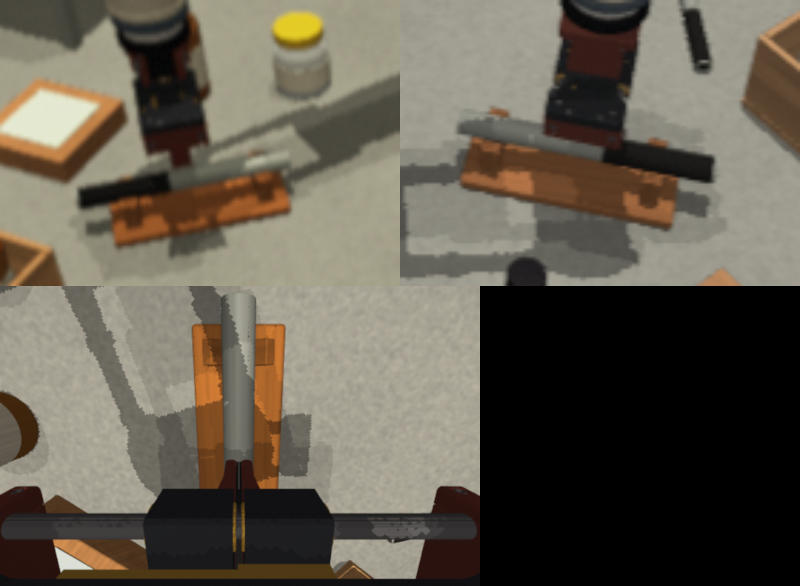

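{"fn": "servo_tool", "kwargs": {
  "gripper": [1, 1, 1, 1, 1],
  "offset": [
    [0, 0, 0],
    [0, 0, 0],
    [0, 0, 0],
    [0, 0, 0],
    [0, 0, 0]
  ],
  "dr": [
    [0, 0, 0],
    [0, 0, 0],
    [0, 0, 0],
    [0, 0, 0],
    [0, 0, 0]
  ]
}}

```text
time_s: 5.22
position: [0.5615, -0.3253, 0.0327]
ee_rot: [[-0.641, 0.767, -0.0], [0.767, 0.641, -0.0], [-0.0, -0.0, -1.0]]
ft_force: [0.1, -0.6, -0.1]
width: 0.0304
```

{"fn": "servo_tool", "kwargs": {
  "gripper": [1, 1, 1, 1, 1],
  "offset": [
    [0, 0, 0],
    [0, 0, 0],
    [0, 0, 0],
    [0, 0, 0],
    [0, 0, 0]
  ],
  "dr": [
    [0, 0, 0],
    [0, 0, 0],
    [0, 0, 0],
    [0, 0, 0],
    [0, 0, 0]
  ]
}}

```text
time_s: 5.63
position: [0.5615, -0.3254, 0.0327]
ee_rot: [[-0.641, 0.767, -0.0], [0.767, 0.641, -0.0], [-0.0, -0.0, -1.0]]
ft_force: [-0.2, -0.1, 1.1]
width: 0.0636
```

```bash
python3 st.py; python3 - <<'E'
from h import *
ims=[]
s=readout.get_state();p=s["position"];y=s["ee_rot"][:,1]
for c,(r,q) in dict(scene=(130,170),side=(220,320)).items():
    w=vision.get_image(c);i=cv2.resize(w["pixels"][r:r+110,q:q+147],(800,598),interpolation=cv2.INTER_CUBIC)
    for sg in(-1,1):
        for dz,col in((0,(0,0,255)),(.03,(255,0,0))):
            u=(proj(w,p+sg*y*.05+[0,0,dz])-[q,r])*800/147; cv2.circle(i,tuple(int(v) for v in u),4,col,-1)
    ims.append(i)
cv2.imwrite("pics/d.png",cv2.resize(np.hstack(ims),(800,300)))
E
```

```text
5.63 pos [ 0.5615 -0.3254  0.0327] yaw(y) 39.87 untilt [ 0.02 -0.01  0.  ] F [-0.2 -0.1  1.1] M [ 0.01 -0.04 -0.  ] dq 0.001 w 0.0636
```

View pics/d.png

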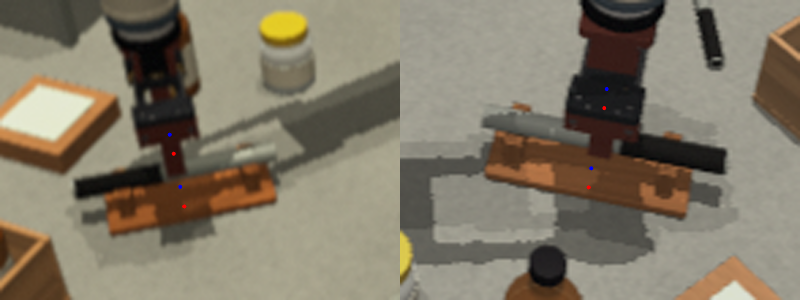

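```bash
python3 - <<'E'
from h import *
a=vision.get_image("scene");b=vision.get_image("side")
for z in(.183,.2,.215):
    print(z,"scene near",proj(a,[.65,0,z]),"side",proj(b,[.55,0,z]),proj(b,[.65,0,z]))
print("seen (312,192.8) (321,160) (349,148)")
E
python3 st.py
```

```text
0.183 scene near [312.96359989 203.89936965] side [317.81207419 169.2886561 ] [345.62660971 156.05298595]
0.2 scene near [312.69895499 199.0730724 ] side [317.70505079 164.7299335 ] [345.74267922 151.51505256]
0.215 scene near [312.46098148 194.73317821] side [317.60916117 160.64546104] [345.84663004 147.45092016]
seen (312,192.8) (321,160) (349,148)
5.83 pos [ 0.5615 -0.3254  0.0328] yaw(y) 39.87 untilt [ 0.02 -0.01  0.  ] F [-0.3  0.7  0.5] M [ 0.03 -0.08 -0.03] dq 0.001 w 0.0795
```

{"fn": "servo_tool", "kwargs": {
  "gripper": [1, 1, 1, 1],
  "offset": [
    [0, 0, -0.015],
    [0, 0, 0],
    [0, 0, -0.013],
    [0, 0, 0]
  ],
  "dr": [
    [0, 0, 0],
    [0, 0, 0],
    [0, 0, 0],
    [0, 0, 0]
  ]
}}

```text
time_s: 6.17
position: [0.562, -0.3257, 0.0048]
ee_rot: [[-0.641, 0.767, 0.001], [0.767, 0.641, -0.001], [-0.002, 0.0, -1.0]]
ft_force: [-1.2, -0.1, -0.4]
width: 0.0879
```

```bash
python3 st.py; python3 - <<'E'
from h import *
ims=[]
s=readout.get_state();p=s["position"];y=s["ee_rot"][:,1]
for c,(r,q) in dict(scene=(150,180),side=(235,340)).items():
    w=vision.get_image(c);i=cv2.resize(w["pixels"][r:r+75,q:q+100],(400,300),interpolation=cv2.INTER_CUBIC)
    for sg in(-1,1):
        for dz,col in((0,(0,0,255)),(.032,(255,0,0))):
            u=(proj(w,p+sg*y*.05+[0,0,dz])-[q,r])*4; cv2.circle(i,tuple(int(v) for v in u),3,col,-1)
    ims.append(i)
cv2.imwrite("pics/e.png",np.hstack(ims))
E
```

```text
6.17 pos [ 0.562  -0.3257  0.0048] yaw(y) 39.87 untilt [0.08 0.08 0.  ] F [-1.2 -0.1 -0.4] M [ 0.05  0.01 -0.  ] dq 0.057 w 0.0879
```

View pics/e.png

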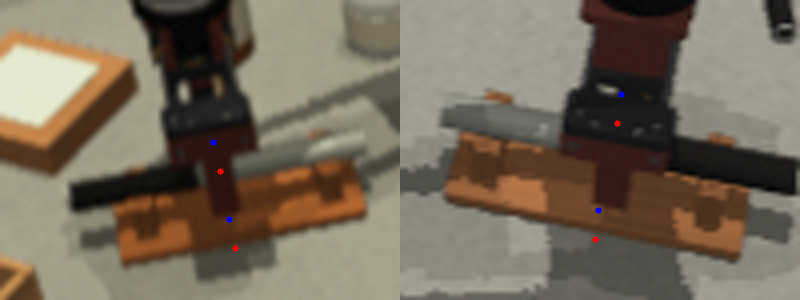

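{"fn": "servo_tool", "kwargs": {
  "gripper": [-1, -1, -1, -1, -1],
  "offset": [
    [-0.001, 0.001, -0.004],
    [0, 0, 0],
    [0, 0, 0],
    [0, 0, 0],
    [0, 0, 0]
  ],
  "dr": [
    [0, 0, 0],
    [0, 0, 0],
    [0, 0, 0],
    [0, 0, 0],
    [0, 0, 0]
  ],
  "squeeze": 60
}}

```text
time_s: 6.68
position: [0.5633, -0.3261, 0.006]
ee_rot: [[-0.641, 0.767, 0.008], [0.767, 0.641, -0.006], [-0.009, 0.002, -1.0]]
ft_force: [0.4, -0.6, -0.4]
width: 0.0579
```

{"fn": "servo_tool", "kwargs": {
  "gripper": [-1, -1, -1, -1, -1],
  "offset": [
    [0, 0, 0],
    [0, 0, 0],
    [0, 0, 0],
    [0, 0, 0],
    [0, 0, 0]
  ],
  "dr": [
    [0, 0, 0],
    [0, 0, 0],
    [0, 0, 0],
    [0, 0, 0],
    [0, 0, 0]
  ]
}}

```text
time_s: 7.1
position: [0.5636, -0.3264, 0.0068]
ee_rot: [[-0.641, 0.767, 0.008], [0.767, 0.641, -0.006], [-0.01, 0.002, -1.0]]
ft_force: [-3.2, -3.1, 2.5]
width: 0.0245
```

```bash
python3 st.py
```

```text
7.1 pos [ 0.5636 -0.3264  0.0068] yaw(y) 39.88 untilt [0.36 0.49 0.  ] F [-3.2 -3.1  2.5] M [-0.95  1.11 -0.03] dq 0.077 w 0.0245
```

{"fn": "servo_tool", "kwargs": {
  "gripper": [-1, -1, -1, -1, -1],
  "offset": [
    [0, 0, 0],
    [0, 0, 0.01],
    [0, 0, 0.02],
    [0, 0, 0.02],
    [0, 0, 0]
  ],
  "dr": [
    [0, 0, 0],
    [0, 0, 0],
    [0, 0, 0],
    [0, 0, 0],
    [0, 0, 0]
  ]
}}

```text
time_s: 7.52
position: [0.5603, -0.3247, 0.0545]
ee_rot: [[-0.641, 0.768, 0.0], [0.768, 0.641, -0.001], [-0.001, -0.001, -1.0]]
ft_force: [0.3, 0.2, -1.4]
width: 0.0221
```

```bash
python3 -c "
from h import *;print(readout.get_state()['joints'])"; python3 st.py
```

```text
[-5.77296921e-01  2.29932976e-01  1.30481355e+00 -7.28907358e-04
  1.60632024e+00 -1.27289086e+00]
7.52 pos [ 0.5603 -0.3247  0.0545] yaw(y) 39.85 untilt [0.05 0.   0.  ] F [ 0.3  0.2 -1.4] M [-0.01 -0.1   0.05] dq 0.04 w 0.0221
```

{"fn": "servo_tool", "kwargs": {
  "gripper": [-1, -1, -1],
  "offset": [
    [0, 0, 0],
    [0, 0, 0],
    [0, 0, 0]
  ],
  "dr": [
    [0, 0, 0],
    [0, 0, 0],
    [0, 0, 0]
  ]
}}

```text
time_s: 7.77
position: [0.5602, -0.324, 0.0528]
ee_rot: [[-0.641, 0.767, -0.001], [0.767, 0.641, 0.001], [0.001, -0.0, -1.0]]
ft_force: [0.4, 0.7, -3.9]
width: 0.0223
```

```bash
python3 st.py; python3 - <<'E'
from h import *
ims=[]
s=readout.get_state();p=s["position"];y=s["ee_rot"][:,1]
for c,(r,q) in dict(scene=(130,180),side=(215,340)).items():
    w=vision.get_image(c);print(c,[(np.round(d["at"]).tolist(),round(d["conf"],2)) for d in models.spot_in(w,"bar_mid")[:2]])
    i=cv2.resize(w["pixels"][r:r+75,q:q+100],(400,300),interpolation=cv2.INTER_CUBIC)
    ims.append(i)
cv2.imwrite("pics/f.png",np.hstack(ims))
E
```

```text
7.77 pos [ 0.5602 -0.324   0.0528] yaw(y) 39.87 untilt [-0.03 -0.04 -0.  ] F [ 0.4  0.7 -3.9] M [ 0.08 -0.08 -0.02] dq 0.01 w 0.0223
scene [([222.0, 262.0], 0.82), ([326.0, 192.0], 0.75)]
side [([407.0, 259.0], 0.91), ([291.0, 248.0], 0.73)]
```

View pics/f.png

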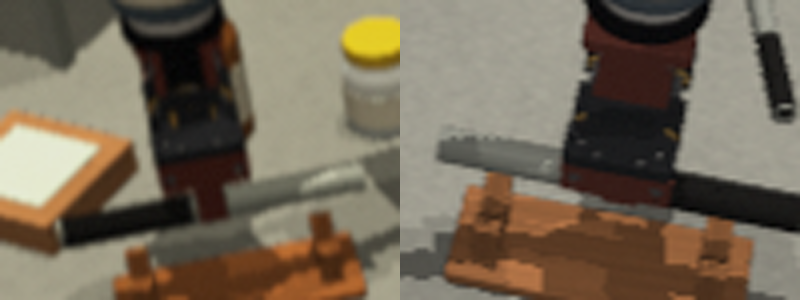

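{"fn": "servo_tool", "kwargs": {
  "gripper": [-1, -1, -1, -1, -1],
  "offset": [
    [0, 0.01, 0.02],
    [0.008, 0.03, 0.01],
    [0.008, 0.03, 0],
    [0.008, 0.03, 0],
    [0.008, 0.03, 0]
  ],
  "dr": [
    [0, 0, 0],
    [0, 0, 2],
    [0, 0, 2],
    [0, 0, 2],
    [0, 0, 2]
  ]
}}

```text
time_s: 8.38
position: [0.5891, -0.1964, 0.0802]
ee_rot: [[-0.737, 0.676, -0.006], [0.676, 0.737, -0.001], [0.004, -0.005, -1.0]]
ft_force: [0.5, 0.4, -3.4]
width: 0.0222
```

{"fn": "servo_tool", "kwargs": {
  "gripper": [-1, -1, -1, -1, -1],
  "offset": [
    [0.008, 0.03, 0],
    [0.008, 0.03, 0],
    [0.008, 0.025, 0],
    [0.004, 0.01, 0],
    [0, 0, 0]
  ],
  "dr": [
    [0, 0, 2],
    [0, 0, 0],
    [0, 0, 0],
    [0, 0, 0],
    [0, 0, 0]
  ]
}}

```text
time_s: 8.8
position: [0.6182, -0.0904, 0.0788]
ee_rot: [[-0.767, 0.642, -0.007], [0.642, 0.767, 0.002], [0.007, -0.003, -1.0]]
ft_force: [0.3, -0.4, -4.0]
width: 0.0225
```

```bash
python3 st.py
```

```text
8.8 pos [ 0.6182 -0.0904  0.0788] yaw(y) 50.06 untilt [-0.12 -0.41 -0.  ] F [ 0.3 -0.4 -4. ] M [ 0.05 -0.05  0.01] dq 0.011 w 0.0225
```

```bash
python3 - <<'E'
from h import *
w=vision.get_image("wrist");cv2.imwrite("pics/w2.png",w["pixels"])
np.save("pics/w2",{k:w[k] for k in("K","rvec","tvec")},allow_pickle=True)
for n in("lever_tip","lever_shoulder","lever_pivot","plates"):print(n,[(np.round(d["at"]).tolist(),round(d["conf"],2)) for d in models.spot_in(w,n)[:2]])
a=vision.get_image("scene");b=vision.get_image("side")
cv2.imwrite("pics/s2.png",a["pixels"]);cv2.imwrite("pics/t2.png",b["pixels"])
for n,im in(("s2",a),("t2",b)):np.save("pics/"+n,{k:im[k] for k in("K","rvec","tvec")},allow_pickle=True)
E
```

```text
lever_tip []
lever_shoulder [([317.0, 156.0], 0.35)]
lever_pivot []
plates []
```

View pics/w2.png

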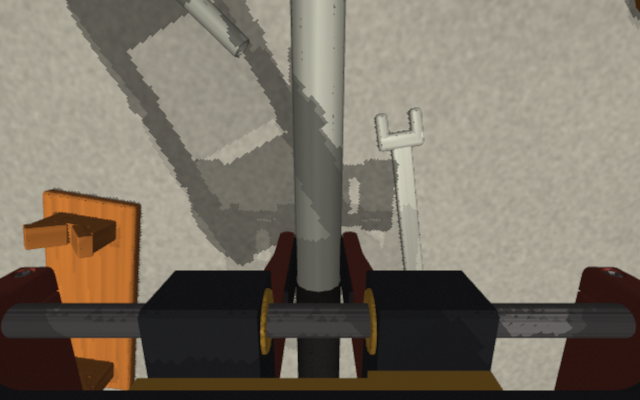

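{"fn": "servo_tool", "kwargs": {
  "gripper": [-1, -1, -1, -1, -1],
  "offset": [
    [0, 0, 0.035],
    [0, 0, 0.03],
    [-0.03, 0.025, 0.0],
    [-0.03, 0.025, 0],
    [-0.02, 0.017, 0]
  ],
  "dr": [
    [-0.1, -0.4, 0],
    [0, 0, 0],
    [0, 0, 0],
    [0, 0, 0],
    [0, 0, 0]
  ]
}}

```text
time_s: 9.57
position: [0.5367, -0.0348, 0.1411]
ee_rot: [[-0.755, 0.656, -0.007], [0.656, 0.755, -0.001], [0.004, -0.005, -1.0]]
ft_force: [-0.2, -1.0, -2.5]
width: 0.0223
```

{"fn": "servo_tool", "kwargs": {
  "gripper": [-1, -1],
  "offset": [
    [0, 0, 0],
    [0, 0, 0]
  ],
  "dr": [
    [0, 0, 0],
    [0, 0, 0]
  ]
}}

```text
time_s: 9.73
position: [0.5341, -0.0335, 0.1426]
ee_rot: [[-0.755, 0.656, -0.005], [0.656, 0.755, -0.0], [0.004, -0.004, -1.0]]
ft_force: [0.4, 0.3, -3.0]
width: 0.0223
```

```bash
python3 st.py; python3 - <<'E'
from h import *
w=vision.get_image("wrist");cv2.imwrite("pics/w3.png",w["pixels"])
np.save("pics/w3",{k:w[k] for k in("K","rvec","tvec")},allow_pickle=True)
for n in("lever_tip","lever_shoulder","lever_pivot","plates"):print(n,[(np.round(d["at"]).tolist(),round(d["conf"],2),at_z(w,d["at"],.085).round(4)) for d in models.spot_in(w,n)[:2]])
E
```

```text
9.73 pos [ 0.5341 -0.0335  0.1426] yaw(y) 49.04 untilt [ 0.02 -0.29  0.  ] F [ 0.4  0.3 -3. ] M [-0.04 -0.03  0.02] dq 0.042 w 0.0223
lever_tip [([382.0, 39.0], 0.58, array([0.4719, 0.0818, 0.085 ]))]
lever_shoulder []
lever_pivot [([380.0, 40.0], 0.7, array([0.4711, 0.08  , 0.085 ]))]
plates [([405.0, 33.0], 0.56, array([0.4797, 0.097 , 0.085 ]))]
```

View pics/w3.png

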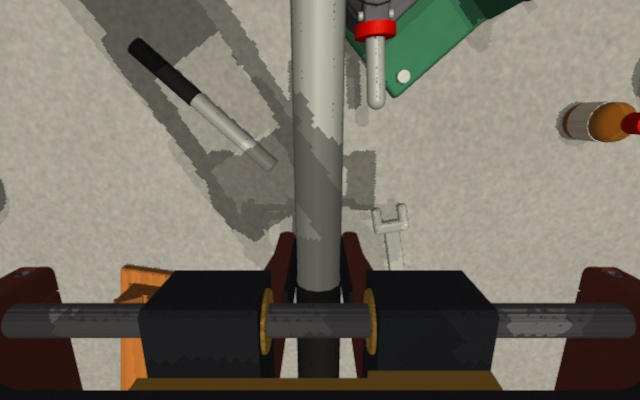

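```bash
cat > meas.py <<'E'
from h import *
import sys
def meas(n):
    w=np.load(f"pics/{n}.npy",allow_pickle=True).item();g=cv2.imread(f"pics/{n}.png")
    return w,g
E
python3 - <<'E'
from meas import *
w,g=meas("w3")
for r in (44,50,60,70,80,90,100,106,108,110):print(r,g[r,360:394].sum(1))
print("red",[(c,np.where((g[10:50,c,2]>150)&(g[10:50,c,1]<60))[0][[0,-1]]+10) for c in(362,370,376,382,390)])
for r in (10,60,250,270):print(r,g[r,280:352:1].sum(1))
print("border col318",g[280:296,318].sum(1))
E
```

```text
44 [138 138 138 138 138 182 262 323 368 396 422 446 469 501 535 562 586 570
 485 462 495 471 440 396 317 242 236 248 263 270 268 271 272 274]
50 [124 134 135 138 139 163 246 316 360 394 419 444 467 494 534 560 589 574
 528 508 497 474 444 402 334 273 270 270 269 272 268 272 268 268]
60 [335 257 207 129 120 152 225 300 349 389 415 439 462 491 530 560 591 583
 538 512 503 482 453 409 341 286 279 280 275 275 278 277 279 278]
70 [362 413 415 418 423 394 310 284 341 380 409 434 458 485 522 554 589 590
 545 493 481 486 453 416 353 294 282 280 280 278 278 281 279 277]
80 [382 428 425 426 429 436 356 265 331 373 402 429 452 462 498 550 516 521
 563 519 504 487 460 424 373 290 249 279 277 278 280 278 276 278]
90 [338 419 426 432 435 439 368 274 314 362 395 426 447 473 507 545 575 600
 577 527 509 491 467 432 378 389 336 134 130 171 200 226 243 261]
100 [328 407 427 430 433 428 373 281 298 349 388 416 439 463 491 524 552 576
 567 523 499 490 466 429 381 412 477 485 477 476 476 473 469 467]
106 [417 442 436 430 421 414 411 420 400 312 260 305 335 362 386 397 401 402
 397 393 383 350 332 401 469
[... 1014 characters left out ...]
4 316 290 256 248 242 245]
250 [ 84  82  86  87  87  86  83  83  84  84  77  65  38  36  42  37  88 181
 229 228 238 244 246 249 251 260 262 268 272 273 275 272 273 274 275 280
 282 280 280 276 273 271 268 264 262 262 261 261 257 254 250 246 242 236
 226 222 216 210 204 165  84  31  46  39  55  70  83  91  83  82  87  88]
270 [ 80  84  85  86  81  86  83  68  52  39  37  37  33  41  25  38  43 158
 225 229 236 244 251 250 254 258 262 266 270 270 268 271 271 271 273 277
 282 281 279 276 271 268 264 264 262 263 259 260 256 252 247 244 235 232
 226 217 213 209 201 139  38  37  43  33  36  41  42  35  48  78  79  85]
border col318 [280 279 280 277 280 278 279 279 279 281 276 221 111  45  53  52]
```

```bash
python3 - <<'E'
from meas import *
w,g=meas("w3"); R,t,K=P(w); print(K[0,0],K[1,1],K[:2,2],"cam",-R.T@t)
T=np.array([.5341,-.0335,.1426]); 
A=at_z(w,(374.9,44),.085);B=at_z(w,(375.95,100),.085);tip=at_z(w,(376,109),.085);sh=at_z(w,(375,34),.085)
d=A-B;print("stub A,B",A,B,"lever out yaw",np.degrees(np.arctan2(-d[1],-d[0])),"tip",tip,"tip-sh",np.linalg.norm(tip-sh))
# bar: fit height from width at rows
for r,c,wd in((10,317.4,54.5),(60,317.0,53.0),(260,318.1,42.6)):
    cam,dd=ray(w,(c,r)); n=np.linalg.norm(np.linalg.solve(K,[c,r,1])); 
    a=cam; depth=24e-3*K[0,0]/wd  # z-depth
    X=R.T@(np.linalg.solve(K,[c,r,1])*depth-t); print("row",r,X)
for zb in(.180,.186,.190):
    p=at_z(w,(317.3,20),zb);q=at_z(w,(318.1,260),zb);e=p-q;e/=np.linalg.norm(e)
    bd=at_z(w,(318.2,291.5),zb+.012)
    lat=np.array([-e[1],e[0],0])
    print(zb,"bar yaw",np.degrees(np.arctan2(e[1],e[0])),"mid",bd+.02*e,"lat off of TCP from axis",(T-bd)@lat,"fwd mid-T",(bd+.02*e-T)@e)
E
```

```text
325.3640363331162 325.3640363331162 [318.02001065 200.79340626] cam [0.47993557 0.01452737 0.3431641 ]
stub A,B [0.47085683 0.07596204 0.085     ] [0.50190902 0.05244156 0.085     ] lever out yaw -37.1421076120216 tip [0.50709441 0.0484005  0.085     ] tip-sh 0.052131111996240265
row 10 [0.4469205  0.04211321 0.18273546]
row 60 [0.4623657  0.02846056 0.18419981]
row 260 [ 0.54058699 -0.03881735  0.1752695 ]
0.18 bar yaw 139.21509944911512 mid [ 0.53298732 -0.03216283  0.192     ] lat off of TCP from axis 0.00028563967018247 fwd mid-T 0.0017159534667840516
0.186 bar yaw 139.2150994491151 mid [ 0.53028052 -0.02979105  0.198     ] lat off of TCP from axis 0.0003133352941912045 fwd mid-T 0.005314747111315274
0.19 bar yaw 139.2150994491151 mid [ 0.52847599 -0.02820986  0.202     ] lat off of TCP from axis 0.00033179904353028975 fwd mid-T 0.007713942874336173
```

{"fn": "servo_tool", "kwargs": {
  "gripper": [-1, -1, -1, -1, -1],
  "offset": [
    [0.035, -0.004, 0],
    [0.035, -0.004, 0],
    [0.022, -0.003, -0.01],
    [0, 0, -0.03],
    [0, 0, -0.03]
  ],
  "dr": [
    [0, -0.3, 1.2],
    [0, 0, 1.2],
    [0, 0, 1.2],
    [0, 0, 0],
    [0, 0, 0]
  ]
}}

```text
time_s: 10.4
position: [0.6345, -0.0492, 0.0737]
ee_rot: [[-0.794, 0.608, 0.007], [0.608, 0.794, -0.002], [-0.007, 0.003, -1.0]]
ft_force: [-0.7, 0.3, -3.4]
width: 0.0221
```

{"fn": "servo_tool", "kwargs": {
  "gripper": [-1, -1, -1],
  "offset": [
    [0, 0, -0.01],
    [0, 0, 0],
    [0, 0, 0]
  ],
  "dr": [
    [0, 0, 0],
    [0, 0, 0],
    [0, 0, 0]
  ]
}}

```text
time_s: 10.65
position: [0.6313, -0.0504, 0.0529]
ee_rot: [[-0.793, 0.61, -0.009], [0.61, 0.793, -0.0], [0.007, -0.006, -1.0]]
ft_force: [-0.6, 0.7, -2.5]
width: 0.0228
```

```bash
python3 st.py
```

```text
10.65 pos [ 0.6313 -0.0504  0.0529] yaw(y) 52.43 untilt [ 0.01 -0.51  0.  ] F [-0.6  0.7 -2.5] M [-0.   -0.05  0.06] dq 0.019 w 0.0228
```

{"fn": "servo_tool", "kwargs": {
  "gripper": [-1, -1, -1, -1],
  "offset": [
    [-0.001, 0.003, -0.009],
    [0, 0, 0],
    [0, 0, 0],
    [0, 0, 0]
  ],
  "dr": [
    [0, -0.5, 0.4],
    [0, 0, 0],
    [0, 0, 0],
    [0, 0, 0]
  ]
}}

```text
time_s: 10.98
position: [0.6324, -0.0484, 0.05]
ee_rot: [[-0.796, 0.605, 0.006], [0.605, 0.796, -0.001], [-0.005, 0.003, -1.0]]
ft_force: [-0.3, -0.0, -4.2]
width: 0.022
```

```bash
python3 st.py; cat > prof.py <<'E'
from h import *
def edges(im,X0,X1,rad,ns=9,search=3.5):
    """for stations from X0 to X1 (world axis) returns perpendicular centre offset in px (image), half-width seen/expected"""
    g=cv2.GaussianBlur(im["pixels"].astype(np.float32),(0,0),.6)
    a,b=proj(im,X0),proj(im,X1);t=(b-a)/np.linalg.norm(b-a);n=np.array([-t[1],t[0]])
    R,tt,K=P(im);out=[]
    for f in np.linspace(0,1,ns):
        X=np.array(X0)*(1-f)+np.array(X1)*f;hw=K[0,0]*rad/(R@X+tt)[2];c=proj(im,X)
        s=np.arange(-hw-search-1,hw+search+1.01,.1);q=(c+s[:,None]*n).astype(np.float32)
        v=cv2.remap(g,q[None,:,0],q[None,:,1],cv2.INTER_LINEAR)[0];d=np.linalg.norm(np.gradient(v,.1,axis=0),axis=1)
        e=[]
        for sg in(-1,1):
            m=np.abs(s-sg*hw)<search; i=np.argmax(np.where(m,d,0)); e.append((s[i],d[i]))
        out.append([f,(e[0][0]+e[1][0])/2,(e[1][0]-e[0][0])/2/hw,min(e[0][1],e[1][1])])
    return np.array(out),n
def ends(im,X0,X1,lim=6):
    "profile along the axis around X1 (end): position of strongest edge, mm past X1"
    X0=np.array(X0);X1=np.array(X1);u=(X1-X0)/np.linalg.norm(X1-X0);s=np.arange(-.02,.0201,.0005)
    g=cv2.GaussianBlur(im["pixels"].astype(np.float32),(0,0),.6)
    q=np.array([proj(im,X1+k*u) for k in s],np.float32);v=cv2.remap(g,q[None,:,0],q[None,:,1],cv2.INTER_LINEAR)[0]
    return [(round(k*1000),int(x.sum())) for k,x in zip(s[::4],v[::4])]
E
cat > m1.py <<'E'
from prof import *
s=readout.get_state();T=s["position"];f=s["ee_rot"][:,0]
mid=T+.004*f+np.array([0,0,.041]);u=np.array([.797,-.604,0]);pin=np.array([.4393,.0997,.085])
for c in("scene","side"):
    im=vision.get_image(c);cv2.imwrite(f"pics/{c}_m.png",im["pixels"])
    for nm,a,b,r in(("bar",mid+.03*f,mid+.115*f,.012),("rear",mid-.03*f,mid-.115*f,.012),("stub",pin+.038*u,pin+.08*u,.007)):
        o,n=edges(im,a,b,r);print(c,nm,"n",n.round(2),"mm/px",round(1000*np.linalg.norm(b-a)/np.linalg.norm(proj(im,b)-proj(im,a)),2));print(o.round(2).tolist())
    print("mouth",ends(im,mid,mid+.12*f));print("rear end",ends(im,mid,mid-.12*f));print("tip",ends(im,pin,pin+.085*u))
    np.save(f"pics/{c}_m",{k:im[k] for k in("K","rvec","tvec")},allow_pickle=True)
E
python3 m1.py
```

```text
10.98 pos [ 0.6324 -0.0484  0.05  ] yaw(y) 52.77 untilt [0.07 0.34 0.  ] F [-0.3 -0.  -4.2] M [-0.03 -0.06  0.02] dq 0.03 w 0.022
scene bar n [0.36 0.93] mm/px 3.1
[[0.0, -1.87, 1.29, 22.81], [0.12, -2.16, 1.3, 12.15], [0.25, -1.85, 1.23, 14.59], [0.38, 0.26, 0.22, 19.13], [0.5, 1.72, 1.15, 44.4], [0.62, -2.81, 0.85, 41.97], [0.75, -1.85, 0.67, 44.22], [0.88, -1.79, 0.68, 46.42], [1.0, 0.32, 1.23, 46.16]]
scene rear n [-0.36 -0.93] mm/px 2.85
[[0.0, 1.8, 1.35, 41.73], [0.12, 0.74, 1.06, 46.54], [0.25, 0.93, 1.12, 40.51], [0.38, 0.61, 1.05, 42.2], [0.5, 0.2, 1.02, 41.83], [0.62, -0.86, 1.26, 58.13], [0.75, 0.37, 0.95, 88.81], [0.88, 0.01, 0.96, 80.53], [1.0, 0.05, 1.01, 86.68]]
scene stub n [-0.37 -0.93] mm/px 3.29
[[0.0, 1.43, 1.23, 66.22], [0.12, -0.82, 0.0, 53.31], [0.25, -0.32, 0.0, 40.36], [0.38, 0.07, 0.0, 46.35], [0.5, -0.33, 0.0, 46.94], [0.62, -0.03, 0.0, 43.6], [0.75, -0.34, 0.0, 45.62], [0.88, -0.34, 0.0, 43.66], [1.0, -0.74, 0.0, 45.19]]
mouth [(-20, 415), (-18, 414), (-16, 417), (-14, 418), (-12, 418), (-10, 420), (-8, 419), (-6, 414), (-4, 410), (-2, 389), (0, 360), (2, 
[... 1420 characters left out ...]
[(-20, 366), (-18, 366), (-16, 369), (-14, 371), (-12, 372), (-10, 377), (-8, 395), (-6, 413), (-4, 427), (-2, 431), (0, 432), (2, 433), (4, 436), (6, 439), (8, 441), (10, 440), (12, 438), (14, 438), (16, 437), (18, 435), (20, 435)]
rear end [(-20, 71), (-18, 71), (-16, 71), (-14, 70), (-12, 70), (-10, 71), (-8, 70), (-6, 70), (-4, 70), (-2, 71), (0, 82), (2, 113), (4, 240), (6, 354), (8, 438), (10, 453), (12, 459), (14, 459), (16, 460), (18, 462), (20, 465)]
tip [(-20, 451), (-18, 452), (-16, 452), (-14, 453), (-12, 450), (-10, 451), (-8, 451), (-6, 449), (-4, 444), (-2, 426), (0, 405), (2, 390), (4, 399), (6, 415), (8, 432), (10, 434), (12, 433), (14, 432), (16, 432), (18, 433), (20, 434)]
```

```bash
python3 - <<'E'
from meas import *
s=readout.get_state();T=s["position"];f=s["ee_rot"][:,0]
mid=T+.004*f+np.array([0,0,.041]);u=np.array([.797,-.604,0]);pin=np.array([.4393,.0997,.085]);ims=[]
for c in("scene","side"):
    w,g=meas(c+"_m");p=proj(w,(mid+.12*f+pin+.085*u)/2);q=np.round(p-[30,22]).astype(int)
    if c=="scene":q=np.round(p-[26,22]).astype(int)
    i=cv2.resize(g[q[1]:q[1]+48,q[0]:q[0]+50],None,fx=8,fy=8,interpolation=cv2.INTER_NEAREST)
    def L(a,b,col):
        A,B=[tuple(int(v) for v in (proj(w,x)-q+.5)*8) for x in(a,b)];cv2.line(i,A,B,col,1)
    L(mid+.03*f,mid+.12*f,(0,0,255));L(pin+.035*u,pin+.085*u,(255,0,0))
    ims.append(i)
cv2.imwrite("pics/z.png",np.hstack(ims))
E
```

```text
(no output)
```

View pics/z.png

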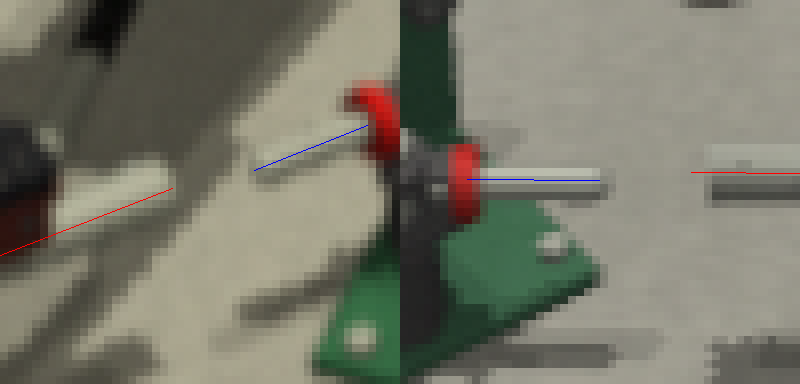

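{"fn": "servo_tool", "kwargs": {
  "gripper": [-1, -1, -1, -1, -1],
  "offset": [
    [0, 0, -0.006],
    [0, 0, 0],
    [-0.012, 0.009, 0],
    [-0.008, 0.006, 0],
    [0, 0, 0]
  ],
  "dr": [
    [0.1, 0.35, 0.1],
    [0, 0, 0],
    [0, 0, 0],
    [0, 0, 0],
    [0, 0, 0]
  ]
}}

```text
time_s: 11.5
position: [0.6134, -0.0337, 0.0461]
ee_rot: [[-0.797, 0.604, 0.003], [0.604, 0.797, -0.0], [-0.003, 0.002, -1.0]]
ft_force: [0.0, 0.6, -3.6]
width: 0.0223
```

```bash
cat >> st.py <<'E'
pin=np.array([.4393,.0997,.085]);f=R[:,0];d=s["position"]-pin;u=np.array([.797,-.604]);n=np.array([.604,.797])
print("along",round(d[:2]@u*1000,1),"lat",round(d[:2]@n*1000,1),"z",round(s["position"][2]*1000,1),"fz",f[2].round(4),"baryaw",np.degrees(np.arctan2(f[1],f[0])).round(2))
E
python3 st.py
```

```text
11.5 pos [ 0.6134 -0.0337  0.0461] yaw(y) 52.82 untilt [0.01 0.2  0.  ] F [ 0.   0.6 -3.6] M [-0.01 -0.05  0.02] dq 0.011 w 0.0223
along 219.3 lat -1.2 z 46.1 fz -0.0028 baryaw 142.82
```

{"fn": "servo_tool", "kwargs": {
  "gripper": [-1, -1, -1, -1],
  "offset": [
    [0, 0, -0.003],
    [0, 0, 0],
    [-0.004, 0.003, 0],
    [0, 0, 0]
  ],
  "dr": [
    [0, 0.2, 0],
    [0, 0, 0],
    [0, 0, 0],
    [0, 0, 0]
  ]
}}

```text
time_s: 11.83
position: [0.6096, -0.0308, 0.043]
ee_rot: [[-0.797, 0.604, 0.0], [0.604, 0.797, -0.001], [-0.001, -0.0, -1.0]]
ft_force: [0.5, 0.8, -4.5]
width: 0.0222
```

```bash
python3 st.py; python3 - <<'E'
from h import *
s=readout.get_state();T=s["position"];f=s["ee_rot"][:,0]
mid=T+.001*f+np.array([0,0,.041]);u=np.array([.797,-.604,0]);pin=np.array([.4393,.0997,.085]);ims=[]
for c in("scene","side"):
    w=vision.get_image(c);g=w["pixels"];p=proj(w,(mid+.12*f+pin+.085*u)/2);q=np.round(p-[25,20]).astype(int)
    i=cv2.resize(g[q[1]:q[1]+40,q[0]:q[0]+50],None,fx=8,fy=8,interpolation=cv2.INTER_CUBIC)
    ims.append(i)
cv2.imwrite("pics/z2.png",np.hstack(ims))
E
```

```text
11.83 pos [ 0.6096 -0.0308  0.043 ] yaw(y) 52.84 untilt [0.04 0.03 0.  ] F [ 0.5  0.8 -4.5] M [ 0.02 -0.11 -0.02] dq 0.017 w 0.0222
along 214.6 lat -1.1 z 43.0 fz -0.0008 baryaw 142.84
```

View pics/z2.png

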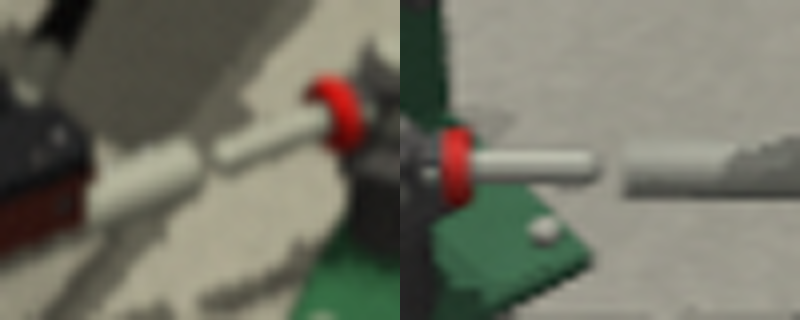

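{"fn": "servo_tool", "kwargs": {
  "gripper": [-1, -1, -1, -1],
  "offset": [
    [-0.004, 0.003, 0.0005],
    [-0.004, 0.003, 0],
    [-0.004, 0.003, 0],
    [0, 0, 0]
  ],
  "dr": [
    [0, 0, 0],
    [0, 0, 0],
    [0, 0, 0],
    [0, 0, 0]
  ]
}}

```text
time_s: 12.27
position: [0.5973, -0.0216, 0.0436]
ee_rot: [[-0.796, 0.605, 0.001], [0.605, 0.796, -0.001], [-0.002, 0.0, -1.0]]
ft_force: [0.7, 1.0, -3.8]
width: 0.0221
```

```bash
python3 st.py
```

```text
12.27 pos [ 0.5973 -0.0216  0.0436] yaw(y) 52.79 untilt [0.05 0.08 0.  ] F [ 0.7  1.  -3.8] M [ 0.18 -0.07 -0.09] dq 0.007 w 0.0221
along 199.2 lat -1.3 z 43.6 fz -0.0016 baryaw 142.79
```

{"fn": "servo_tool", "kwargs": {
  "gripper": [-1, -1, -1, -1],
  "offset": [
    [-0.004, 0.003, 0],
    [-0.004, 0.003, 0],
    [-0.004, 0.003, 0],
    [0, 0, 0]
  ],
  "dr": [
    [0, 0, 0],
    [0, 0, 0],
    [0, 0, 0],
    [0, 0, 0]
  ]
}}

```text
time_s: 12.6
position: [0.5841, -0.0114, 0.0437]
ee_rot: [[-0.797, 0.605, 0.002], [0.605, 0.797, -0.001], [-0.002, 0.001, -1.0]]
ft_force: [0.2, 0.4, -4.1]
width: 0.0224
```

```bash
python3 st.py
```

```text
12.6 pos [ 0.5841 -0.0114  0.0437] yaw(y) 52.8 untilt [0.05 0.14 0.  ] F [ 0.2  0.4 -4.1] M [ 0.15 -0.16 -0.07] dq 0.004 w 0.0224
along 182.5 lat -1.1 z 43.7 fz -0.0025 baryaw 142.8
```

{"fn": "servo_tool", "kwargs": {
  "gripper": [-1, -1, -1, -1],
  "offset": [
    [-0.004, 0.003, 0],
    [-0.004, 0.003, 0],
    [-0.004, 0.003, 0],
    [0, 0, 0]
  ],
  "dr": [
    [0, 0.1, 0],
    [0, 0, 0],
    [0, 0, 0],
    [0, 0, 0]
  ]
}}

```text
time_s: 12.93
position: [0.571, -0.0013, 0.0439]
ee_rot: [[-0.797, 0.604, 0.001], [0.604, 0.797, -0.001], [-0.002, 0.0, -1.0]]
ft_force: [-0.1, 1.2, -5.0]
width: 0.0221
```

```bash
python3 st.py
```

```text
12.93 pos [ 0.571  -0.0013  0.0439] yaw(y) 52.81 untilt [0.05 0.07 0.  ] F [-0.1  1.2 -5. ] M [ 0.19 -0.05 -0.05] dq 0.003 w 0.0221
along 166.0 lat -1.0 z 43.9 fz -0.0015 baryaw 142.81
```

Now small steps to contact.

{"fn": "servo_tool", "kwargs": {
  "gripper": [-1, -1, -1],
  "offset": [
    [-0.004, 0.003, 0],
    [0, 0, 0],
    [0, 0, 0]
  ],
  "dr": [
    [0, 0, 0],
    [0, 0, 0],
    [0, 0, 0]
  ]
}}

```text
time_s: 13.18
position: [0.5663, 0.0023, 0.0439]
ee_rot: [[-0.797, 0.604, 0.001], [0.604, 0.797, -0.001], [-0.001, 0.0, -1.0]]
ft_force: [1.3, 0.5, -4.5]
width: 0.0222
```

```bash
python3 st.py
```

```text
13.18 pos [0.5663 0.0023 0.0439] yaw(y) 52.83 untilt [0.04 0.07 0.  ] F [ 1.3  0.5 -4.5] M [-0.03 -0.36 -0.06] dq 0.011 w 0.0222
along 160.0 lat -0.9 z 43.9 fz -0.0015 baryaw 142.83
```

{"fn": "servo_tool", "kwargs": {
  "gripper": [-1, -1, -1],
  "offset": [
    [-0.0016, 0.0012, 0],
    [0, 0, 0],
    [0, 0, 0]
  ],
  "dr": [
    [0, 0, 0],
    [0, 0, 0],
    [0, 0, 0]
  ]
}}

```text
time_s: 13.43
position: [0.5647, 0.0036, 0.0439]
ee_rot: [[-0.797, 0.604, 0.001], [0.604, 0.797, -0.001], [-0.002, 0.0, -1.0]]
ft_force: [1.6, 0.1, -4.2]
width: 0.0225
```

```bash
python3 st.py
```

```text
13.43 pos [0.5647 0.0036 0.0439] yaw(y) 52.83 untilt [0.04 0.09 0.  ] F [ 1.6  0.1 -4.2] M [ 0.1  -0.26 -0.11] dq 0.003 w 0.0225
along 158.0 lat -0.9 z 43.9 fz -0.0016 baryaw 142.83
```

{"fn": "servo_tool", "kwargs": {
  "gripper": [-1, -1, -1],
  "offset": [
    [-0.0016, 0.0012, 0],
    [0, 0, 0],
    [0, 0, 0]
  ],
  "dr": [
    [0, 0, 0],
    [0, 0, 0],
    [0, 0, 0]
  ]
}}

```text
time_s: 13.68
position: [0.5636, 0.0043, 0.0441]
ee_rot: [[-0.796, 0.605, 0.003], [0.605, 0.796, -0.001], [-0.003, 0.001, -1.0]]
ft_force: [0.5, 0.4, -4.4]
width: 0.0223
```

```bash
python3 st.py
```

```text
13.68 pos [0.5636 0.0043 0.0441] yaw(y) 52.79 untilt [0.08 0.16 0.  ] F [ 0.5  0.4 -4.4] M [ 0.05 -0.28  0.01] dq 0.002 w 0.0223
along 156.7 lat -1.0 z 44.1 fz -0.003 baryaw 142.79
```

{"fn": "servo_tool", "kwargs": {
  "gripper": [-1, -1, -1],
  "offset": [
    [-0.0016, 0.0012, 0],
    [0, 0, 0],
    [0, 0, 0]
  ],
  "dr": [
    [0, 0, 0],
    [0, 0, 0],
    [0, 0, 0]
  ]
}}

```text
time_s: 13.93
position: [0.5637, 0.0041, 0.0448]
ee_rot: [[-0.796, 0.605, 0.007], [0.605, 0.796, -0.004], [-0.008, 0.001, -1.0]]
ft_force: [-0.0, 1.8, -5.3]
width: 0.0221
```

```bash
python3 st.py
```

```text
13.93 pos [0.5637 0.0041 0.0448] yaw(y) 52.74 untilt [0.21 0.4  0.  ] F [-0.   1.8 -5.3] M [ 0.02 -0.33 -0.11] dq 0.002 w 0.0221
along 156.9 lat -1.0 z 44.8 fz -0.0079 baryaw 142.74
```

```bash
cat > gap.py <<'E'
from h import *
u=np.array([.797,-.604,0]);pin=np.array([.4393,.0997,.085])
for c in("side","scene"):
    w=vision.get_image(c);g=w["pixels"].astype(np.float32)
    a,b=proj(w,pin+.02*u),proj(w,pin+.06*u);t=(b-a)/np.linalg.norm(b-a);n=np.array([-t[1],t[0]])
    mp=40/np.linalg.norm(b-a)
    for off in(-2.8,-1.5,0,1.5,2.8):
        s=np.arange(0,np.linalg.norm(b-a)+.1,1);q=(a+t*s[:,None]+n*off).astype(np.float32)
        v=cv2.remap(g,q[None,:,0],q[None,:,1],cv2.INTER_LINEAR)[0]
        print(c,off,round(mp,2),[f"{int(x[2])}/{int(x[1])}" for x in v])
E
python3 gap.py
```

```text
side -2.8 3.02 ['77/76', '80/79', '82/81', '150/68', '192/49', '194/48', '170/100', '153/147', '161/162', '160/162', '161/162', '163/163', '164/164', '164/164']
side -1.5 3.02 ['70/68', '84/82', '84/82', '152/70', '197/56', '201/56', '183/118', '160/157', '159/159', '159/160', '159/160', '160/161', '160/161', '160/162']
side 0 3.02 ['55/55', '61/61', '58/56', '131/50', '174/45', '179/45', '163/102', '140/137', '136/138', '137/138', '138/139', '137/139', '138/139', '138/140']
side 1.5 3.02 ['58/58', '94/95', '89/90', '105/44', '138/33', '144/33', '127/74', '106/102', '104/105', '104/105', '105/105', '104/104', '105/106', '104/106']
side 2.8 3.02 ['44/43', '55/56', '54/54', '81/36', '109/24', '114/25', '99/54', '78/76', '78/79', '77/79', '76/77', '76/77', '77/77', '76/77']
scene -2.8 3.32 ['71/50', '95/30', '113/13', '103/14', '80/35', '77/62', '93/88', '103/100', '108/106', '115/113', '113/111', '101/100', '90/89']
scene -1.5 3.32 ['106/78', '141/41', '148/20', '123/38', '106/77', '106/105', '108/110', '110/110', '108/108', '110/110', '110/109', '106/107', '104/104']
scene 0 3.32 ['117/68', '166/42', '180/29', '158/56', '136/115', '143/144', '146/147', '147/147', '146/145', '146/145', '146/146', '145/144', '145/144']
scene 1.5 3.32 ['112/66', '176/45', '200/35', '178/69', '162/129', '167/166', '169/170', '169/170', '170/170', '170/169', '170/169', '169/169', '170/170']
scene 2.8 3.32 ['111/72', '163/57', '195/41', '190/54', '166/113', '164/157', '169/168', '168/169', '171/170', '170/170', '170/169', '172/171', '169/168']
```

```bash
cat > arc.py <<'E'
import sys
exec(open("st.py").read())
pin=np.array([.4393,.0997]);v=s["position"][:2]-pin;r=float(sys.argv[3]) if len(sys.argv)>3 else .1570
ph=np.arctan2(v[1],v[0]);dl=np.radians(float(sys.argv[1]));n=int(sys.argv[2]);p=v
print("phi",np.degrees(ph).round(2),"r",np.linalg.norm(v).round(4))
for k in range(1,n+1):
    q=r*np.array([np.cos(ph-k*dl),np.sin(ph-k*dl)]);print((q-p).round(4).tolist());p=q
E
python3 arc.py 2.5 5 .1572; python3 arc.py 0 1|tail -1
python3 - <<'E'
from h import *
for c in("scene","side"):
    im=vision.get_image(c);g=cv2.cvtColor(im["pixels"],cv2.COLOR_BGR2HSV)
    # white pads: centre & dominant edges via spot; direction from yellow/green frame rails
    print(c,[(d["at"],d["conf"],at_z(im,d["at"],.085).round(3)) for d in models.spot_in(im,"plates")[:1]])
E
```

```text
14.03 pos [0.5637 0.0042 0.0448] yaw(y) 52.74 untilt [0.21 0.4  0.  ] F [ 1.8 -1.5 -5.1] M [-0.03 -0.42 -0.02] dq 0.002 w 0.0224
along 156.9 lat -1.0 z 44.8 fz -0.0078 baryaw 142.74
phi -37.52 r 0.1569
[-0.004, -0.0055]
[-0.0045, -0.0052]
[-0.0047, -0.005]
[-0.005, -0.0047]
[-0.0052, -0.0045]
[0.0001, -0.0001]
scene [([417.7, 213.7], 0.86, array([0.476, 0.248, 0.085]))]
side [([249.8, 178.9], 0.85, array([0.419, 0.182, 0.085]))]
```

{"fn": "servo_tool", "kwargs": {
  "gripper": [-1, -1, -1, -1, -1],
  "offset": [
    [-0.004, -0.0055, 0],
    [-0.0045, -0.0052, 0],
    [-0.0047, -0.005, 0],
    [-0.005, -0.0047, 0],
    [0, 0, 0]
  ],
  "dr": [
    [0.2, 0.3, -2.5],
    [0, 0, -2.5],
    [0, 0, -2.5],
    [0, 0, -2.5],
    [0, 0, 0]
  ]
}}

```text
time_s: 14.65
position: [0.545, -0.016, 0.0441]
ee_rot: [[-0.674, 0.739, 0.001], [0.739, 0.674, 0.0], [-0.0, 0.001, -1.0]]
ft_force: [1.0, 0.2, -5.2]
width: 0.0225
```

```bash
python3 arc.py 2.5 5; python3 - <<'E'
from meas import *
w,g=meas("w3")
X=[at_z(w,p,.008) for p in((398,97),(348,43),(468,29))]
for k in(1,2):
    d=X[k]-X[0];print(X[k].round(3),np.linalg.norm(d).round(3),np.degrees(np.arctan2(d[1],d[0])).round(1))
E
```

```text
14.65 pos [ 0.545  -0.016   0.0441] yaw(y) 42.39 untilt [-0.02  0.06  0.  ] F [ 1.   0.2 -5.2] M [-0.02 -0.24 -0.05] dq 0.038 w 0.0225
along 154.1 lat -28.4 z 44.1 fz -0.0005 baryaw 132.39
phi -47.58 r 0.1567
[-0.005, -0.0047]
[-0.0053, -0.0043]
[-0.0055, -0.004]
[-0.0057, -0.0038]
[-0.0059, -0.0035]
[0.451 0.076 0.008] 0.07 -175.0
[0.515 0.168 0.008] 0.086 93.6
```

{"fn": "servo_tool", "kwargs": {
  "gripper": [-1, -1, -1, -1],
  "offset": [
    [-0.005, -0.0047, 0],
    [-0.0053, -0.0043, 0],
    [-0.0055, -0.004, 0],
    [0, 0, 0]
  ],
  "dr": [
    [0, 0, -2.5],
    [0, 0, -2.5],
    [0, 0, -2.5],
    [0, 0, 0]
  ]
}}

```text
time_s: 14.98
position: [0.5291, -0.0286, 0.044]
ee_rot: [[-0.572, 0.82, 0.001], [0.82, 0.572, 0.001], [-0.0, 0.002, -1.0]]
ft_force: [0.4, -0.3, -4.6]
width: 0.0225
```

```bash
python3 arc.py 2.5 5
```

```text
14.98 pos [ 0.5291 -0.0286  0.044 ] yaw(y) 34.89 untilt [-0.05  0.08  0.  ] F [ 0.4 -0.3 -4.6] M [-0.1  -0.22 -0.03] dq 0.052 w 0.0225
along 149.1 lat -48.0 z 44.0 fz -0.0001 baryaw 124.89
phi -55.01 r 0.1566
[-0.0055, -0.0041]
[-0.0059, -0.0036]
[-0.006, -0.0033]
[-0.0061, -0.003]
[-0.0063, -0.0028]
```

{"fn": "servo_tool", "kwargs": {
  "gripper": [-1, -1, -1, -1],
  "offset": [
    [-0.0055, -0.0041, 0],
    [-0.0059, -0.0036, 0],
    [-0.006, -0.0033, 0],
    [-0.0061, -0.003, 0]
  ],
  "dr": [
    [0, 0, -2.5],
    [0, 0, -2.5],
    [0, 0, -2.5],
    [0, 0, -2.5]
  ]
}}

```text
time_s: 15.32
position: [0.507, -0.0417, 0.0441]
ee_rot: [[-0.425, 0.905, 0.004], [0.905, 0.425, 0.001], [-0.001, 0.004, -1.0]]
ft_force: [0.5, -1.4, -4.0]
width: 0.0224
```

```bash
python3 arc.py 2.5 6
```

```text
15.32 pos [ 0.507  -0.0417  0.0441] yaw(y) 25.17 untilt [-0.06  0.2   0.  ] F [ 0.5 -1.4 -4. ] M [-0.29 -0.32  0.02] dq 0.427 w 0.0224
along 139.3 lat -71.8 z 44.1 fz -0.0006 baryaw 115.17
phi -64.42 r 0.1567
[-0.0061, -0.0031]
[-0.0064, -0.0025]
[-0.0065, -0.0023]
[-0.0066, -0.002]
[-0.0066, -0.0017]
[-0.0067, -0.0014]
```

{"fn": "servo_tool", "kwargs": {
  "gripper": [-1, -1, -1],
  "offset": [
    [-0.0061, -0.0031, 0],
    [-0.0064, -0.0025, 0],
    [-0.0065, -0.0023, 0]
  ],
  "dr": [
    [0, 0.2, -2.5],
    [0, 0, -2.5],
    [0, 0, -2.5]
  ]
}}

```text
time_s: 15.57
position: [0.4894, -0.049, 0.0444]
ee_rot: [[-0.305, 0.952, 0.004], [0.952, 0.305, 0.001], [-0.0, 0.004, -1.0]]
ft_force: [4.0, -0.7, -6.4]
width: 0.0222
```

```bash
python3 arc.py 2.5 6
```

```text
15.57 pos [ 0.4894 -0.049   0.0444] yaw(y) 17.77 untilt [-0.07  0.21  0.  ] F [ 4.  -0.7 -6.4] M [-0.18 -0.79 -0.07] dq 0.438 w 0.0222
along 129.8 lat -88.2 z 44.4 fz -0.0 baryaw 107.77
phi -71.37 r 0.1569
[-0.0065, -0.0021]
[-0.0066, -0.0018]
[-0.0067, -0.0015]
[-0.0067, -0.0012]
[-0.0068, -0.0009]
[-0.0068, -0.0006]
```

{"fn": "servo_tool", "kwargs": {
  "gripper": [-1, -1, -1],
  "offset": [
    [-0.0065, -0.0021, 0],
    [-0.0066, -0.0018, 0],
    [-0.0067, -0.0015, 0]
  ],
  "dr": [
    [0, 0.2, -2.5],
    [0, 0, -2.5],
    [0, 0, -2.5]
  ]
}}

```text
time_s: 15.82
position: [0.4725, -0.0539, 0.0449]
ee_rot: [[-0.18, 0.984, 0.007], [0.984, 0.18, 0.001], [-0.001, 0.007, -1.0]]
ft_force: [4.0, -1.1, -7.0]
width: 0.0225
```

```bash
python3 arc.py 1.5 5
```

```text
15.82 pos [ 0.4725 -0.0539  0.0449] yaw(y) 10.38 untilt [-0.04  0.4   0.  ] F [ 4.  -1.1 -7. ] M [-0.38 -0.86  0.09] dq 0.451 w 0.0225
along 119.2 lat -102.4 z 44.9 fz -0.0005 baryaw 100.38
phi -77.82 r 0.1571
[-0.0041, -0.0007]
[-0.004, -0.0007]
[-0.0041, -0.0006]
[-0.0041, -0.0005]
[-0.0041, -0.0004]
```

{"fn": "servo_tool", "kwargs": {
  "gripper": [-1, -1, -1],
  "offset": [
    [-0.0041, -0.0007, 0],
    [-0.0041, -0.0007, 0],
    [-0.0041, -0.0006, 0]
  ],
  "dr": [
    [0, 0.3, -1.5],
    [0, 0, -1.5],
    [0, 0, -1.5]
  ]
}}

```text
time_s: 16.07
position: [0.4613, -0.056, 0.0449]
ee_rot: [[-0.103, 0.995, 0.005], [0.995, 0.103, -0.001], [-0.001, 0.005, -1.0]]
ft_force: [3.8, -1.3, -6.7]
width: 0.0225
```

```bash
python3 arc.py 1.5 5
```

```text
16.07 pos [ 0.4613 -0.056   0.0449] yaw(y) 5.91 untilt [0.05 0.28 0.  ] F [ 3.8 -1.3 -6.7] M [-0.48 -0.67  0.17] dq 0.283 w 0.0225
along 111.6 lat -110.8 z 44.9 fz -0.0013 baryaw 95.91
phi -81.96 r 0.1573
[-0.0041, -0.0003]
[-0.0041, -0.0004]
[-0.0041, -0.0003]
[-0.0041, -0.0002]
[-0.0041, -0.0001]
```

{"fn": "servo_tool", "kwargs": {
  "gripper": [-1, -1],
  "offset": [
    [-0.0041, -0.0003, 0],
    [-0.0041, -0.0003, 0]
  ],
  "dr": [
    [0, 0.2, -1.5],
    [0, 0, -1.5]
  ]
}}

```text
time_s: 16.23
position: [0.4527, -0.0571, 0.0447]
ee_rot: [[-0.048, 0.999, 0.001], [0.999, 0.048, -0.002], [-0.002, 0.001, -1.0]]
ft_force: [2.4, -2.1, -6.5]
width: 0.0223
```

```bash
python3 arc.py 1.5 5
```

```text
16.23 pos [ 0.4527 -0.0571  0.0447] yaw(y) 2.75 untilt [0.12 0.05 0.  ] F [ 2.4 -2.1 -6.5] M [-0.57 -0.59  0.28] dq 0.3 w 0.0223
along 105.3 lat -116.9 z 44.7 fz -0.0021 baryaw 92.75
phi -85.13 r 0.1573
[-0.0041, 0.0]
[-0.0041, -0.0002]
[-0.0041, -0.0001]
[-0.0041, 0.0]
[-0.0041, 0.0001]
```

{"fn": "servo_tool", "kwargs": {
  "gripper": [-1, -1],
  "offset": [
    [-0.0041, 0, 0],
    [-0.0041, 0, 0]
  ],
  "dr": [
    [0, 0.1, -1.5],
    [0, 0, -1.5]
  ]
}}

```text
time_s: 16.4
position: [0.4434, -0.0577, 0.0446]
ee_rot: [[0.009, 1.0, -0.002], [1.0, -0.009, -0.003], [-0.003, -0.002, -1.0]]
ft_force: [2.5, -2.7, -5.8]
width: 0.0222
```

```bash
python3 arc.py 1.5 5
```

```text
16.4 pos [ 0.4434 -0.0577  0.0446] yaw(y) -0.5 untilt [ 0.19 -0.14  0.  ] F [ 2.5 -2.7 -5.8] M [-0.56 -0.44  0.2 ] dq 0.311 w 0.0222
along 98.3 lat -123.0 z 44.6 fz -0.0034 baryaw 89.5
phi -88.52 r 0.1574
[-0.0041, 0.0004]
[-0.0041, 0.0001]
[-0.0041, 0.0002]
[-0.0041, 0.0003]
[-0.0041, 0.0004]
```

{"fn": "servo_tool", "kwargs": {
  "gripper": [-1, -1],
  "offset": [
    [-0.0041, 0.0003, 0],
    [-0.003, 0, 0]
  ],
  "dr": [
    [0.2, -0.1, -1.5],
    [0, 0, -1]
  ]
}}

```text
time_s: 16.57
position: [0.4347, -0.0576, 0.0444]
ee_rot: [[0.057, 0.998, -0.003], [0.998, -0.057, -0.0], [-0.0, -0.003, -1.0]]
ft_force: [1.8, -1.3, -7.0]
width: 0.0223
```

```bash
python3 arc.py 1 3
```

```text
16.57 pos [ 0.4347 -0.0576  0.0444] yaw(y) -3.28 untilt [ 0.   -0.15  0.  ] F [ 1.8 -1.3 -7. ] M [-0.39 -0.3   0.04] dq 0.208 w 0.0223
along 91.3 lat -128.2 z 44.4 fz -0.0002 baryaw 86.72
phi -91.69 r 0.1574
[-0.0027, 0.0005]
[-0.0027, 0.0002]
[-0.0027, 0.0002]
```

{"fn": "servo_tool", "kwargs": {
  "gripper": [-1, -1],
  "offset": [
    [-0.003, 0, 0],
    [-0.003, 0, 0]
  ],
  "dr": [
    [0, 0, -1],
    [0, 0, -1]
  ]
}}

```text
time_s: 16.73
position: [0.4274, -0.0573, 0.0443]
ee_rot: [[0.096, 0.995, -0.004], [0.995, -0.096, 0.001], [0.001, -0.004, -1.0]]
ft_force: [0.4, -0.3, -6.2]
width: 0.0222
```

```bash
python3 arc.py 1 3
```

```text
16.73 pos [ 0.4274 -0.0573  0.0443] yaw(y) -5.52 untilt [-0.06 -0.22 -0.  ] F [ 0.4 -0.3 -6.2] M [-0.28 -0.18 -0.08] dq 0.212 w 0.0222
along 85.3 lat -132.3 z 44.3 fz 0.0007 baryaw 84.48
phi -94.35 r 0.1574
[-0.0027, 0.0006]
[-0.0027, 0.0003]
[-0.0027, 0.0003]
```

{"fn": "servo_tool", "kwargs": {
  "gripper": [-1, -1],
  "offset": [
    [-0.0027, 0.0004, 0],
    [-0.0027, 0.0003, 0]
  ],
  "dr": [
    [0, -0.1, -1],
    [0, -0.1, -1]
  ]
}}

```text
time_s: 16.9
position: [0.4222, -0.0566, 0.0446]
ee_rot: [[0.135, 0.991, 0.002], [0.991, -0.135, 0.001], [0.001, 0.002, -1.0]]
ft_force: [8.4, -2.9, -6.8]
width: 0.0223
```

```bash
python3 arc.py 1 3
```

```text
16.9 pos [ 0.4222 -0.0566  0.0446] yaw(y) -7.76 untilt [-0.05  0.12  0.  ] F [ 8.4 -2.9 -6.8] M [-0.58 -1.46 -0.12] dq 0.219 w 0.0223
along 80.8 lat -134.9 z 44.6 fz 0.0012 baryaw 82.24
phi -96.24 r 0.1573
[-0.0027, 0.0006]
[-0.0027, 0.0004]
[-0.0027, 0.0004]
```

{"fn": "servo_tool", "kwargs": {
  "gripper": [-1, -1, -1],
  "offset": [
    [0.003, -0.0003, 0],
    [0.0025, -0.0002, 0],
    [0, 0, 0]
  ],
  "dr": [
    [0, 0, 1],
    [0, 0, 1],
    [0, 0, 0]
  ]
}}

```text
time_s: 17.15
position: [0.4268, -0.057, 0.0448]
ee_rot: [[0.099, 0.995, 0.001], [0.995, -0.099, 0.001], [0.001, 0.001, -1.0]]
ft_force: [-0.5, -2.2, -6.1]
width: 0.0221
```

```bash
python3 st.py; python3 - <<'E'
from h import *
w=vision.get_image("wrist");cv2.imwrite("pics/w5.png",w["pixels"]);R=readout.get_state()["ee_rot"]
ims=[]
for c in("scene","side"):
    w=vision.get_image(c);p=proj(w,[.4393,.06,.085]);q=np.round(p-[40,40]).astype(int)
    ims.append(cv2.resize(w["pixels"][q[1]:q[1]+80,q[0]:q[0]+80],None,fx=5,fy=5,interpolation=cv2.INTER_CUBIC))
cv2.imwrite("pics/l.png",np.hstack(ims))
E
```

```text
17.15 pos [ 0.4268 -0.057   0.0448] yaw(y) -5.67 untilt [-0.07  0.06  0.  ] F [-0.5 -2.2 -6.1] M [-0.47 -0.05  0.01] dq 0.014 w 0.0221
along 84.7 lat -132.4 z 44.8 fz 0.0013 baryaw 84.33
```

{"fn": "servo_tool", "kwargs": {
  "gripper": [-1, -1, -1, -1],
  "offset": [
    [0, 0, -0.001],
    [-0.0006, -0.006, 0],
    [-0.0006, -0.006, 0],
    [0, 0, 0]
  ],
  "dr": [
    [0, 0, 0],
    [0, 0, 0],
    [0, 0, 0],
    [0, 0, 0]
  ]
}}

```text
time_s: 17.63
position: [0.4254, -0.0687, 0.0437]
ee_rot: [[0.098, 0.995, 0.0], [0.995, -0.098, 0.003], [0.003, -0.0, -1.0]]
ft_force: [-0.2, -0.8, -4.5]
width: 0.0223
```

```bash
python3 st.py
```

```text
17.63 pos [ 0.4254 -0.0687  0.0437] yaw(y) -5.65 untilt [-0.19  0.02  0.  ] F [-0.2 -0.8 -4.5] M [-0.25  0.05 -0.02] dq 0.011 w 0.0223
along 90.6 lat -142.7 z 43.7 fz 0.0033 baryaw 84.35
```

{"fn": "servo_tool", "kwargs": {
  "gripper": [-1, -1, -1, -1, -1],
  "offset": [
    [-0.0008, -0.008, 0],
    [-0.0008, -0.008, 0],
    [-0.0008, -0.008, 0],
    [-0.0008, -0.008, 0],
    [0, 0, 0]
  ],
  "dr": [
    [-0.2, 0, 0],
    [0, 0, 0],
    [0, 0, 0],
    [0, 0, 0],
    [0, 0, 0]
  ]
}}

```text
time_s: 18.05
position: [0.4221, -0.1043, 0.0443]
ee_rot: [[0.099, 0.995, 0.002], [0.995, -0.099, 0.0], [0.0, 0.002, -1.0]]
ft_force: [1.1, -0.4, -3.6]
width: 0.0224
```

```bash
python3 st.py
```

```text
18.05 pos [ 0.4221 -0.1043  0.0443] yaw(y) -5.67 untilt [-0.    0.09  0.  ] F [ 1.1 -0.4 -3.6] M [ 0.03  0.04 -0.  ] dq 0.017 w 0.0224
along 109.5 lat -173.0 z 44.3 fz 0.0002 baryaw 84.33
```

{"fn": "servo_tool", "kwargs": {
  "gripper": [-1, -1, -1, -1, -1],
  "offset": [
    [-0.001, -0.01, 0],
    [-0.001, -0.01, 0],
    [-0.001, -0.01, 0],
    [0, -0.005, 0.01],
    [0, 0, 0.025]
  ],
  "dr": [
    [0, 0, 0],
    [0, 0, 0],
    [0, 0, 0],
    [0, 0, 0],
    [0, 0, 0]
  ]
}}

```text
time_s: 18.47
position: [0.4156, -0.142, 0.0757]
ee_rot: [[0.101, 0.995, -0.007], [0.995, -0.101, 0.004], [0.003, -0.007, -1.0]]
ft_force: [-0.5, -0.1, -3.6]
width: 0.0222
```

```bash
python3 st.py;python3 - <<'E'
from h import *
ims=[]
for c in("scene","side"):
    w=vision.get_image(c);p=proj(w,[.4393,.06,.085]);q=np.round(p-[40,40]).astype(int)
    i=cv2.resize(w["pixels"][q[1]:q[1]+80,q[0]:q[0]+80],None,fx=5,fy=5,interpolation=cv2.INTER_CUBIC)
    for ang,col in((-85.5,(255,0,0)),(-93,(0,255,255))):
        t=np.radians(ang);A,B=[tuple(int(v) for v in (proj(w,[.4393+r*np.cos(t),.0997+r*np.sin(t),.085])-q+.5)*5) for r in(0.04,.085)];cv2.line(i,A,B,col,1)
    ims.append(i)
cv2.imwrite("pics/l2.png",np.hstack(ims))
E
```

```text
18.47 pos [ 0.4156 -0.142   0.0757] yaw(y) -5.81 untilt [-0.23 -0.39 -0.  ] F [-0.5 -0.1 -3.6] M [ 0.01 -0.05  0.06] dq 0.6 w 0.0222
along 127.1 lat -206.9 z 75.7 fz 0.0032 baryaw 84.18
```

View pics/l2.png

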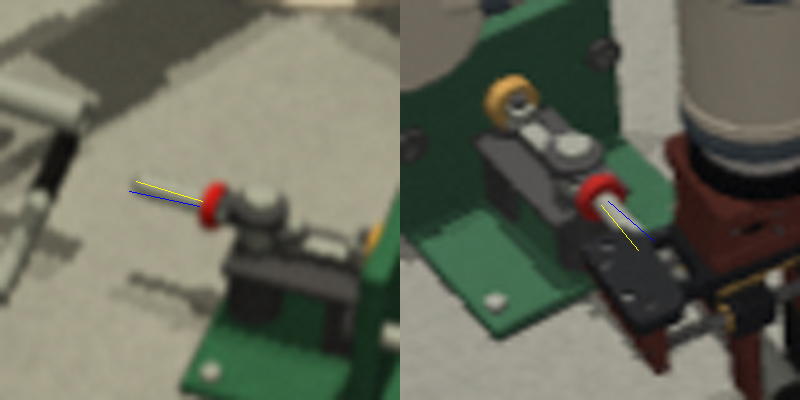

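{"fn": "servo_tool", "kwargs": {
  "gripper": [-1, -1, -1, -1, -1],
  "offset": [
    [0, 0, 0.03],
    [0.01, -0.013, 0.02],
    [0.02, -0.025, 0],
    [0.02, -0.025, 0],
    [0.02, -0.025, 0]
  ],
  "dr": [
    [-0.2, -0.3, 0],
    [0, 0, 5],
    [0, 0, 6],
    [0, 0, 6],
    [0, 0, 6]
  ]
}}

```text
time_s: 18.98
position: [0.4913, -0.2302, 0.1365]
ee_rot: [[-0.315, 0.949, 0.017], [0.949, 0.315, -0.001], [-0.006, 0.015, -1.0]]
ft_force: [0.7, -0.2, -3.3]
width: 0.0219
```

{"fn": "servo_tool", "kwargs": {
  "gripper": [-1, -1, -1, -1, -1],
  "offset": [
    [0.02, -0.025, 0],
    [0.02, -0.025, 0],
    [0.015, -0.02, 0],
    [0, 0, 0],
    [0, 0, 0]
  ],
  "dr": [
    [0, 0, 6],
    [0, 0, 6],
    [0, 0, 6],
    [0, 0, 0],
    [0, 0, 0]
  ]
}}

```text
time_s: 19.4
position: [0.5518, -0.3078, 0.1308]
ee_rot: [[-0.608, 0.794, 0.015], [0.794, 0.608, 0.006], [-0.005, 0.015, -1.0]]
ft_force: [-1.2, 0.9, -4.2]
width: 0.0226
```

```bash
python3 st.py
```

```text
19.4 pos [ 0.5518 -0.3078  0.1308] yaw(y) 37.45 untilt [-0.32  0.87  0.  ] F [-1.2  0.9 -4.2] M [ 0.01 -0.06  0.03] dq 0.065 w 0.0226
along 335.8 lat -256.8 z 130.8 fz -0.0047 baryaw 127.45
```

{"fn": "servo_tool", "kwargs": {
  "gripper": [-1, -1, -1, -1, -1],
  "offset": [
    [0.009, -0.017, 0],
    [0, 0, 0],
    [0, 0, -0.02],
    [0, 0, -0.03],
    [0, 0, 0]
  ],
  "dr": [
    [-0.3, 0.8, 2.4],
    [0, 0, 0],
    [0, 0, 0],
    [0, 0, 0],
    [0, 0, 0]
  ]
}}

```text
time_s: 19.82
position: [0.5601, -0.3216, 0.0779]
ee_rot: [[-0.637, 0.771, -0.0], [0.771, 0.637, 0.003], [0.003, 0.002, -1.0]]
ft_force: [-0.7, 0.3, -6.0]
width: 0.0223
```

```bash
python3 st.py
```

```text
19.82 pos [ 0.5601 -0.3216  0.0779] yaw(y) 39.59 untilt [-0.18 -0.02 -0.  ] F [-0.7  0.3 -6. ] M [0.13 0.03 0.02] dq 0.068 w 0.0223
along 350.7 lat -262.8 z 77.9 fz 0.0026 baryaw 129.59
```

{"fn": "servo_tool", "kwargs": {
  "gripper": [-1, -1, -1, -1],
  "offset": [
    [0.0017, -0.004, -0.02],
    [0, 0, -0.02],
    [0, 0, 0],
    [0, 0, 0]
  ],
  "dr": [
    [-0.2, 0, 0.3],
    [0, 0, 0],
    [0, 0, 0],
    [0, 0, 0]
  ]
}}

```text
time_s: 20.15
position: [0.5612, -0.3222, 0.042]
ee_rot: [[-0.64, 0.769, 0.002], [0.769, 0.64, -0.001], [-0.002, 0.001, -1.0]]
ft_force: [0.1, -0.2, -3.0]
width: 0.0225
```

```bash
python3 st.py
```

```text
20.15 pos [ 0.5612 -0.3222  0.042 ] yaw(y) 39.77 untilt [0.04 0.13 0.  ] F [ 0.1 -0.2 -3. ] M [ 0.   -0.05  0.01] dq 0.025 w 0.0225
along 351.9 lat -262.6 z 42.0 fz -0.0021 baryaw 129.77
```

{"fn": "servo_tool", "kwargs": {
  "gripper": [-1, -1, -1, -1],
  "offset": [
    [-0.0005, -0.0025, -0.012],
    [0, 0, 0],
    [0, 0, -0.008],
    [0, 0, 0]
  ],
  "dr": [
    [0, 0.1, 0.1],
    [0, 0, 0],
    [0, 0, 0],
    [0, 0, 0]
  ]
}}

```text
time_s: 20.48
position: [0.5626, -0.3251, 0.0271]
ee_rot: [[-0.641, 0.768, 0.007], [0.768, 0.641, -0.005], [-0.008, 0.002, -1.0]]
ft_force: [-0.5, -0.1, -4.1]
width: 0.0225
```

```bash
python3 st.py
```

```text
20.48 pos [ 0.5626 -0.3251  0.0271] yaw(y) 39.86 untilt [0.27 0.4  0.  ] F [-0.5 -0.1 -4.1] M [0.06 0.01 0.01] dq 0.045 w 0.0225
along 354.8 lat -264.1 z 27.1 fz -0.008 baryaw 129.85
```

{"fn": "servo_tool", "kwargs": {
  "gripper": [-1, -1, -1, -1],
  "offset": [
    [-0.001, 0, -0.008],
    [0, 0, 0],
    [0, 0, -0.004],
    [0, 0, 0]
  ],
  "dr": [
    [0.3, 0.4, 0],
    [0, 0, 0],
    [0, 0.2, 0],
    [0, 0, 0]
  ]
}}

```text
time_s: 20.82
position: [0.5621, -0.3257, 0.0155]
ee_rot: [[-0.64, 0.768, -0.003], [0.768, 0.64, -0.0], [0.002, -0.002, -1.0]]
ft_force: [0.0, -0.4, -4.4]
width: 0.022
```

```bash
python3 st.py
```

```text
20.82 pos [ 0.5621 -0.3257  0.0155] yaw(y) 39.82 untilt [ 0.   -0.15  0.  ] F [ 0.  -0.4 -4.4] M [ 0.09 -0.04  0.03] dq 0.021 w 0.022
along 354.8 lat -264.9 z 15.5 fz 0.0016 baryaw 129.82
```

{"fn": "servo_tool", "kwargs": {
  "gripper": [-1, -1, -1, -1, -1],
  "offset": [
    [0, 0, -0.003],
    [0, 0, 0],
    [0, 0, -0.003],
    [0, 0, 0],
    [0, 0, 0]
  ],
  "dr": [
    [0, 0, 0],
    [0, 0, 0],
    [0, 0, 0],
    [0, 0, 0],
    [0, 0, 0]
  ]
}}

```text
time_s: 21.23
position: [0.5623, -0.3258, 0.0088]
ee_rot: [[-0.64, 0.768, -0.003], [0.768, 0.64, -0.0], [0.002, -0.002, -1.0]]
ft_force: [0.8, -0.3, -4.0]
width: 0.0225
```

```bash
python3 st.py
```

```text
21.23 pos [ 0.5623 -0.3258  0.0088] yaw(y) 39.82 untilt [ 0.   -0.15  0.  ] F [ 0.8 -0.3 -4. ] M [ 0.04 -0.03 -0.02] dq 0.008 w 0.0225
along 355.0 lat -264.8 z 8.8 fz 0.0016 baryaw 129.82
```

Still carrying; lower further until the saddles take the weight.

{"fn": "servo_tool", "kwargs": {
  "gripper": [-1, -1, -1],
  "offset": [
    [0, 0, -0.002],
    [0, 0, 0],
    [0, 0, 0]
  ],
  "dr": [
    [0, 0, 0],
    [0, 0, 0],
    [0, 0, 0]
  ]
}}

```text
time_s: 21.48
position: [0.5624, -0.3262, 0.0078]
ee_rot: [[-0.64, 0.768, -0.002], [0.768, 0.64, -0.001], [0.0, -0.002, -1.0]]
ft_force: [0.6, 1.0, -3.2]
width: 0.0223
```

```bash
python3 st.py
```

```text
21.48 pos [ 0.5624 -0.3262  0.0078] yaw(y) 39.81 untilt [ 0.06 -0.11  0.  ] F [ 0.6  1.  -3.2] M [-0.   -0.01  0.06] dq 0.003 w 0.0223
along 355.4 lat -265.1 z 7.8 fz 0.0003 baryaw 129.81
```

{"fn": "servo_tool", "kwargs": {
  "gripper": [-1, -1, -1],
  "offset": [
    [0, 0, -0.002],
    [0, 0, 0],
    [0, 0, 0]
  ],
  "dr": [
    [0, 0, 0],
    [0, 0, 0],
    [0, 0, 0]
  ]
}}

```text
time_s: 21.73
position: [0.5627, -0.3268, 0.0075]
ee_rot: [[-0.64, 0.768, -0.001], [0.768, 0.64, -0.003], [-0.002, -0.002, -1.0]]
ft_force: [-0.5, -0.8, -3.0]
width: 0.0224
```

```bash
python3 st.py
```

```text
21.73 pos [ 0.5627 -0.3268  0.0075] yaw(y) 39.79 untilt [ 0.14 -0.03  0.  ] F [-0.5 -0.8 -3. ] M [ 0.   -0.01 -0.01] dq 0.003 w 0.0224
along 355.9 lat -265.4 z 7.5 fz -0.0016 baryaw 129.79
```

{"fn": "servo_tool", "kwargs": {
  "gripper": [1, 1, 1, 1, 1],
  "offset": [
    [0, 0, 0],
    [0, 0, 0],
    [0, 0, 0],
    [0, 0, 0],
    [0, 0, 0]
  ],
  "dr": [
    [0, 0, 0],
    [0, 0, 0],
    [0, 0, 0],
    [0, 0, 0],
    [0, 0, 0]
  ]
}}

```text
time_s: 22.15
position: [0.5644, -0.3274, 0.0093]
ee_rot: [[-0.64, 0.768, 0.004], [0.768, 0.64, -0.004], [-0.006, -0.0, -1.0]]
ft_force: [-0.0, -0.1, -0.6]
width: 0.052
```

{"fn": "servo_tool", "kwargs": {
  "gripper": [1, 1, 1, 1, 1],
  "offset": [
    [0, 0, 0],
    [0, 0, 0],
    [0, 0, 0],
    [0, 0, 0],
    [0, 0, 0]
  ],
  "dr": [
    [0, 0, 0],
    [0, 0, 0],
    [0, 0, 0],
    [0, 0, 0],
    [0, 0, 0]
  ]
}}

```text
time_s: 22.57
position: [0.5649, -0.3275, 0.0099]
ee_rot: [[-0.64, 0.768, 0.005], [0.768, 0.64, -0.005], [-0.007, 0.0, -1.0]]
ft_force: [0.1, -0.4, 0.0]
width: 0.0854
```

{"fn": "servo_tool", "kwargs": {
  "gripper": [1, 1, 1, 1, 1],
  "offset": [
    [0, 0, 0.01],
    [0, 0, 0.025],
    [0, 0, 0.035],
    [0, 0, 0.035],
    [0, 0, 0.03]
  ],
  "dr": [
    [0, 0, 0],
    [0, 0, 0],
    [0, 0, 0],
    [0, 0, 0],
    [0, 0, 0]
  ]
}}

```text
time_s: 22.98
position: [0.5589, -0.3237, 0.1403]
ee_rot: [[-0.64, 0.768, -0.012], [0.768, 0.64, 0.006], [0.012, -0.005, -1.0]]
ft_force: [0.1, -0.2, -0.1]
width: 0.0878
```

{"fn": "servo_tool", "kwargs": {
  "gripper": [1, 1, 1, 1],
  "offset": [
    [0, 0, 0.03],
    [0, 0, 0.01],
    [0, 0, 0],
    [0, 0, 0]
  ],
  "dr": [
    [0, 0, 0],
    [0, 0, 0],
    [0, 0, 0],
    [0, 0, 0]
  ]
}}

```text
time_s: 23.32
position: [0.5611, -0.3251, 0.1939]
ee_rot: [[-0.64, 0.768, 0.002], [0.768, 0.64, -0.003], [-0.004, -0.001, -1.0]]
ft_force: [0.8, -1.3, 0.0]
width: 0.088
```

```bash
python3 st.py; python3 - <<'E'
from prof import *
w=vision.get_image("wrist");g=w["pixels"];cv2.imwrite("pics/w9.png",g);hs=cv2.cvtColor(g,cv2.COLOR_BGR2HSV)
print([(d["at"],d["conf"],at_z(w,d["at"],.05).round(3)) for d in models.spot_in(w,"bar_mid")[:2]],"start pose proj",proj(w,[.486,-.235,.05]),proj(w,[.6386,-.418,.05]))
old=[np.array([.4858,-.235,.05]),np.array([.6386,-.4178,.05])];m=(old[0]+old[1])/2
for c,im in(("wrist",w),("scene",vision.get_image("scene")),("side",vision.get_image("side"))):
    o=edges(im,m+(old[0]-m)*.9,m+(old[1]-m)*.9,.012,9,4)[0];print(c,o[:,1:3].round(2).tolist())
    print(" front",ends(im,m,old[0])[::2]);print(" rear",ends(im,m,old[1])[::2])
E
```

```text
23.32 pos [ 0.5611 -0.3251  0.1939] yaw(y) 39.82 untilt [0.18 0.11 0.  ] F [ 0.8 -1.3  0. ] M [ 0.09 -0.03  0.03] dq 0.006 w 0.088
along 353.7 lat -265.0 z 193.9 fz -0.0036 baryaw 129.82
[([512.9, 229.4], 0.95, array([ 0.766, -0.228,  0.05 ])), ([314.8, 166.2], 0.79, array([ 0.549, -0.316,  0.05 ]))] start pose proj [317.91107418  62.78398603] [317.9387796  280.42421802]
wrist [[0.83, 1.11], [-0.55, 0.93], [-0.09, 1.02], [-0.45, 1.01], [-0.46, 0.99], [-0.58, 0.99], [0.08, 1.01], [0.49, 1.03], [-0.76, 0.97]]
 front [(-20, 464), (-16, 464), (-12, 467), (-8, 466), (-4, 465), (0, 466), (4, 402), (8, 412), (12, 403), (16, 432), (20, 426)]
 rear [(-20, 78), (-16, 82), (-12, 78), (-8, 78), (-4, 78), (0, 80), (4, 366), (8, 405), (12, 475), (16, 473), (20, 480)]
scene [[-0.57, 0.19], [0.87, 0.39], [-0.55, 0.09], [0.74, 1.06], [-1.97, 0.47], [-0.04, 1.04], [-0.0, 1.03], [-0.11, 0.94], [0.02, 1.03]]
 front [(-20, 418), (-16, 421), (-12, 421), (-8, 421), (-4, 415), (0, 402), (4, 397), (8, 387), (12, 347), (16, 283), (20, 230)]
 rear [(-20, 50), (-16, 50), (-12, 49), (-8, 50), (-4, 97), (0, 255), (4, 401), (8, 450), (12, 456), (16, 456), (20, 458)]
side [[0.16, 1.04], [-1.91, 1.04], [2.07, 1.02], [1.11, 1.25], [0.49, 1.02], [-0.08, 1.0], [0.1, 1.07], [0.24, 1.07], [0.47, 0.99]]
 front [(-20, 394), (-16, 395), (-12, 397), (-8, 396), (-4, 402), (0, 440), (4, 456), (8, 458), (12, 462), (16, 464), (20, 461)]
 rear [(-20, 76), (-16, 76), (-12, 76), (-8, 75), (-4, 77), (0, 200), (4, 366), (8, 394), (12, 397), (16, 398), (20, 394)]
```

```bash
python3 - <<'E'
from h import *
for c in("scene","side"):
    im=vision.get_image(c);h=cv2.cvtColor(im["pixels"],cv2.COLOR_BGR2HSV)
    m=((h[...,0]<6)|(h[...,0]>174))&(h[...,1]>170)&(h[...,2]>80)
    p=proj(im,[.44,.065,.085]);yy,xx=np.where(m);k=np.hypot(xx-p[0],yy-p[1])<25;q=(xx[k].mean(),yy[k].mean())
    X=at_z(im,q,.085);print(c,q,X.round(3),"lever deg",np.degrees(np.arctan2(X[1]-.0997,X[0]-.4393)).round(1))
print(workorder.close_job())
E
```

```text
scene (np.float64(362.7916666666667), np.float64(190.25)) [0.437 0.066 0.085] lever deg -93.0
side (np.float64(274.74285714285713), np.float64(196.0857142857143)) [0.44  0.071 0.085] lever deg -87.8
the job is handed in; nothing more can be done
None
```

The filter lever is thrown over against its stop and the bar is back on its rest. I handed the job in at about 23.5 s of robot time; no verdict came back.

**What I did:** I gripped the bar round its middle, slid it onto the stub until it butted on the collar, and swung it clockwise about the pin. The resistance rose, faded to about zero, then jumped to 8 N at the stop, and I stopped there. I backed off into the play, drew the bar off and laid it in the saddles. I never read more than about 10 N at the wrist.

**Last checks:**
- **Lever:** after the bar was off, the red collar put the lever at −93° in the scene camera and −88° in the side camera. The line of the pack is about −85.5°, my estimate from the base plate's edges. Both readings are inside the 0.24 rad (13.75°) limit, but they disagree by 5° because of the cameras' calibration.
- **Bar:** it lies within about 1–2 mm of its starting place by the clear edges. Several edge readings on the steel end were too poor to use.
- **Gripper:** open, about 0.19 m above the bench by its own reading, touching nothing.

**Disagreements:**
- **Fingertips:** they are really about 33 mm higher than the reported tool position. My first grasp closed on air above the bar, without moving it. I corrected the height from the pictures.
- **Seating on the collar:** I judged the bar fully home from the forward motion stalling and from no gap showing in the images. The force reading hardly changed there.
- **Bystanders:** I did not measure them again at the end. No move went near them.

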